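# Dial open the combination lock in its bench holder and hold it up

## Task

Plug the red combination lock upright and fully home into the pocket of the wooden bench holder, then turn its black dial clockwise, feeling the clicks, until the white pointer meets the green mark and the shackle pops up a little. Pull the shackle up fully open and lift the lock out by it, and finish still holding the lock by its open shackle, upright, still and at least 12 cm clear above the bench, for all to see. Leave everything else on the bench alone.

Things in the scene. Friction and masses are not known exactly. Their poses are not given: they have to be found in the camera images.
- lock: red block combination lock, loose, standing upright: body 104 mm (its x) by 40 mm (its y) by 56 mm tall (its z), about 0.5 kg. Origin: centre of the body's underside. On its top face: the black dial with its axis at x = -30 mm, and the steel shackle with legs at x = +18 and +44 mm. With the dial included it is 92 mm tall. Centre of mass near x = +11 mm, y = 0. May be plugged either way round.
- lock_mark (a point): middle of the green index mark (13 by 4 mm) on the lock's top face, between dial and shackle, at lock x = -2 mm, z = 56 mm
- dial_grip (a point): point on the dial's axis at the height to grip (82 mm above the lock's underside, lock x = -30 mm). The dial is a black disc 36 mm across (56 to 64 mm above the underside) with a grip bar on it 36 mm long, 12 mm wide, up to 92 mm above the underside. The frame's x axis points along the bar towards the end with the white pointer stripe, z up
- dial (a joint): dial angle in rad, grows clockwise seen from above, stops at 0 and 2.6. The pointer meets the green mark (points from the dial axis to the shackle) at 2.0; starts 0.7 to 1.4 short of that. Light clicks every 0.4 rad; turning takes under 0.1 N m as long as the shackle is not pulled. Only at 2.0 (from about 1.94 on) is the shackle freed: it springs up about 7 mm and then keeps the dial from turning on
- shackle_bar (a point): centre of the shackle's level top bar, 86 mm above the lock's underside while shut, at lock x = +31 mm. The shackle is a square steel U, 34 mm long along the lock's x, all of it 8 mm thick along the lock's y, its bar 8 mm high, 26 mm of free height under the bar; it rises with the shackle
- shackle (a joint): how far the shackle is drawn up out of the lock body in m: 0 to 0.002 while locked, about 0.007 once the dial frees it, 0.022 fully open (stop). When freed it pulls up with about 2 N against a weak spring that draws it back, so it stays open only while pulled or while the lock hangs from it
- holder: wooden bench holder fixed to the bench, 150 mm (its x) by 80 mm (its y) by 28 mm tall, with a level rectangular pocket 107 by 43 mm, 22 mm deep, centred in its top, chamfered mouth; long side along x. Origin: centre of its underside. A seated lock stands with its underside 6 mm above the bench
- holder_floor (a point): centre of the pocket's floor, 6 mm above the bench
- spool_yellow: yellow thread spool, 34 mm across, 38 mm tall, standing; usually between the lock and the holder; bystander
- spool_green: green thread spool, 34 mm across, 38 mm tall, standing; bystander
- weight: brass pressing weight, 44 mm across, 56 mm tall; bystander
- glue_jar: amber glue jar, 60 mm across, 75 mm tall; bystander
- mug: blue mug, 80 mm across, 90 mm tall; bystander
- driver: yellow-handled screwdriver lying on the bench; bystander
- hammer: hammer with a wooden handle lying on the bench; bystander
There are look-alikes about, which are no part of the job. There is more than one size of the lock; the job needs the smaller.

How it is judged (in metres and radians):
On the way, in this order (a step that is already met when the one before it is completed fails the run):
1. the lock is plugged upright and fully home in the holder's pocket (horizontal distance between lock and holder_floor below 0.004 m and z of lock in the frame of holder_floor between -0.003 and 0.003 m and angle between the x axis of lock and the x axis of holder, either way round below 0.06 rad and angle between lock's own z axis and vertical below 0.06 rad), for 0.2 s.
2. with the lock seated, the dial is turned to the mark and the shackle has popped up (all of step 1 and value of joint dial between 1.88 and 2.12 rad and value of joint shackle above 0.004 m), for 0.1 s.
3. the shackle is pulled fully open (value of joint shackle above 0.017 m), for 0.2 s.
At the end, for the whole second after the job is handed in: The fingers hold the lock by its shackle, which is drawn up more than 17 mm; the lock's underside is more than 110 mm above the bench, it is upright within 0.4 rad and still (under 0.03 m/s), and nothing but the gripper carries it (height (world z) of lock above 0.11 m and value of joint shackle above 0.017 m and angle between lock's own z axis and vertical below 0.4 rad and contact force between the fingers and lock above 2 N and contact force between lock and holder below 0.1 N and linear speed of lock below 0.03 m/s and contact force between lock and spool_yellow below 0.1 N and contact force between lock and spool_green below 0.1 N and contact force between lock and weight below 0.1 N and contact force between lock and glue_jar below 0.1 N and contact force between lock and mug below 0.1 N and contact force between lock and driver below 0.1 N and contact force between lock and hammer below 0.1 N); the arm keeps its last pose, push and grip.
It fails at once if a bystander is moved more than 30 mm (distance of any of spool_yellow, spool_green, weight, glue_jar, mug, driver, hammer from where it was at the start of the episode above 0.03 m).
It also fails if it takes over 70 s, if anything falls off the work surface, if the arm or the gripper's body presses on something with over 40 N, if the wrist force passes 120 N, or if a joint passes its speed limit or range.

## Robot

A 6-joint arm with a two-finger parallel gripper is mounted at the origin on the work surface. World frame = base frame: x ahead of the robot, y to its left, z up, the work surface at z = 0. Lengths are in mm, angles in rad, forces in N, time in s.
With the tool pointing down it reaches from about 275 to 750 mm from the base axis. Payload 10.2 kg.
Tool frame: the origin (TCP) lies at the very end of the fingers, on their centre line; the grasp point (between the pads) lies 19 mm behind it (ctrl.tcp_to_grasp is the distance from the TCP to the grasp point, in mm); z points along the fingers, y is the direction in which the jaws open and shut (so a half turn about z gives the same grasp; the last joint's range is limited). The gripper opens to 85 mm and grips with 20 to 120 N. Pads are 22 mm wide; open, the fingers measure 114 mm over their backs; the gripper's body (76 mm by 85 mm) begins 54 mm behind the grasp point. The pads swing forward as they close: fully open they stand 13 mm farther back than shut.
Start: joints at [0.89, 0.313, 1.498, -0, 1.331, -0.223], TCP at [232.05, 470.939, 196.294] pointing down, gripper open.
Joint ranges: [-2.94, 2.94], [-0.97, 2.17], [0.19, 2.56], [-1.23, 4.37], [0.02, 3.11], [-2.88, 2.88]. Speed limits (rad/s): [2.39, 2.39, 3.01, 3.14, 3.14, 3.14].

## Interface

Orientations are given as a unit quaternion [w, x, y, z].
In Python, from rig import ctrl, cams, job gives the robot as it stands. The module is installed in compiled form; this text tells all that it offers.
- The arm moves only by the tool drive_tool, never from a script. Its arguments are lists of equal length, an entry for each row: "gripper": the opening, from 0 (shut) to 1 (fully open); "dp": the shift along the tool's x, y, z normalised to -1 to 1, where 1 is 0.2 m, a list of three; "twist": the turn about the tool's z normalised to -1 to 1, where 1 is 90 degrees. In form: {"gripper": [gripper, ...], "dp": [[tx, ty, tz], ...], "twist": [twist, ...]}. A call has 1 to 20 rows; each row is the pose to reach, as a shift and turn from the pose commanded when the call began, along the tool's axes at that moment; what a row does not reach only later rows make up. A row lasts 1/10 s, in which the tool goes at most 50 mm and 8.59 degrees, less where a joint would pass 70% of its speed; a pose out of reach is approached as far as the arm can. A call with a number of a shift or a turn outside -1 to 1 is refused whole. A call with a gripper value outside its range is refused whole. The fingers move at their own pace and stop on an object; "newtons" is the grip in N (left out, the last holds). Time passes only in rows, so rows that repeat a pose let the fingers close. It gives the time, the measured TCP pose, the force and the opening at its end, in the units of the state.
- ctrl.sense(): the state, without advancing time (a new reading comes with each control period).
- cams.capture(name): name is "scene" or "top"; returns a dict with "pixels" (384x512x3 uint8, red, green, blue), "camera_matrix" (3x3 intrinsics, pixels), "k1" (the pictures are not rectified: a ray, as slopes to the right and down, at radius r is drawn at 1 + k1 r^2 times it, then the intrinsics apply), "xyz" and "orientation" of the camera in the world. Camera axes: x right, y down, z forward; pixel columns grow to the right and rows downward; lengths in mm; the calibration is good to about 2 mm. A picture is of the moment at which its call begins. There is no depth.
- job.finish_job(): hands the job in, once; it reports no verdict.
The state is a dict: "time_s": time; "joints": joint angles; "dq": joint speeds; "tau": joint torques, N m; "eef_pos": TCP position; "ee_rot": TCP orientation; "force": force on the tool from outside, world axes, zero at the start; "wrist_torque": the same for the moment, N m; "grip_width": opening from 0.0 (shut) to 1.0 (fully open).
Only numpy, scipy, OpenCV 4.12 (cv2) and the standard library are available. Lean on these libraries where they do the work, as an engineer would, in place of code of your own. Each camera call takes 0.05 s, during which the arm holds its last target.

## Working session

There is one attempt and no reset: what is moved stays moved. The work goes in short steps, Python scripts to look and compute and a tool call to move; the robot and the scene stay as the last step left them, time stands still between calls to the robot, and variables do not carry over. Pictures are saved under pics/ and viewed, and the job is handed in when it is done.

Besides the shell and the picture viewer there is one more tool, called after "Emit:" as name(argument=value, ...) on one line, values as JSON. drive_tool: Moves the arm, as the interface text tells. Scaled input: -1 to 1 covers 0.2 m each way for a shift and 90 degrees each way for a turn. Its arguments: {"type":"object","properties":{"gripper":{"type":"array","items":{"type":"number"}},"dp":{"type":"array","items":{"type":"array","items":{"type":"number"}}},"twist":{"type":"array","items":{"type":"number"}},"newtons":{"type":"number"}},"required":["gripper","dp","twist"]}

```bash
mkdir -p pics; python3 - <<'E'
from rig import ctrl,cams,job
import cv2,pickle
s=ctrl.sense();print(s)
for n in("scene","top"):
    c=cams.capture(n);pickle.dump(c,open(f"{n}0.pkl","wb"))
    cv2.imwrite(f"pics/{n}0.png",cv2.resize(c["pixels"][:,:,::-1],(768,576),interpolation=cv2.INTER_CUBIC))
    print(n,c["camera_matrix"],c["k1"],c["xyz"],c["orientation"])
E
```

```text
{'time_s': 0.0, 'joints': array([ 8.89603156e-01,  3.13443011e-01,  1.49842492e+00,  2.07607659e-05,
        1.33099646e+00, -2.23393107e-01]), 'dq': array([ 0.00041271,  0.00158577,  0.00054505, -0.00080522, -0.00122515,
       -0.00072494]), 'tau': array([ 4.53948242e-04, -4.12283242e+01, -2.59739792e+01, -1.99386650e-04,
        4.18472802e-03,  2.43898836e-05]), 'eef_pos': array([231.84983689, 470.703997  , 195.74325706]), 'ee_rot': array([-2.86962207e-04,  2.26908745e-01,  9.73915816e-01, -5.67526325e-04]), 'force': array([-0.35414947, -0.03002871,  1.3627757 ]), 'wrist_torque': array([-0.01623501, -0.01840992,  0.04030239]), 'grip_width': 1.0002092724086498}
scene [[458.10079516   0.         249.19896958]
 [  0.         458.10079516 193.62218216]
 [  0.           0.           1.        ]] 0.035137026479311495 [1128.33957172 -876.62025071 1167.90700717] [-0.36738197  0.87398365  0.29403476 -0.12135332]
top [[377.63639685   0.         255.56732808]
 [  0.         377.63639685 188.54638545]
 [  0.           0.           1.        ]] -0.0071775080390748345 [ 417.76301699  -10.72860964 1458.79130132] [-0.03073107  0.71172794 -0.70157262  0.01716961]
```

View pics/scene0.png

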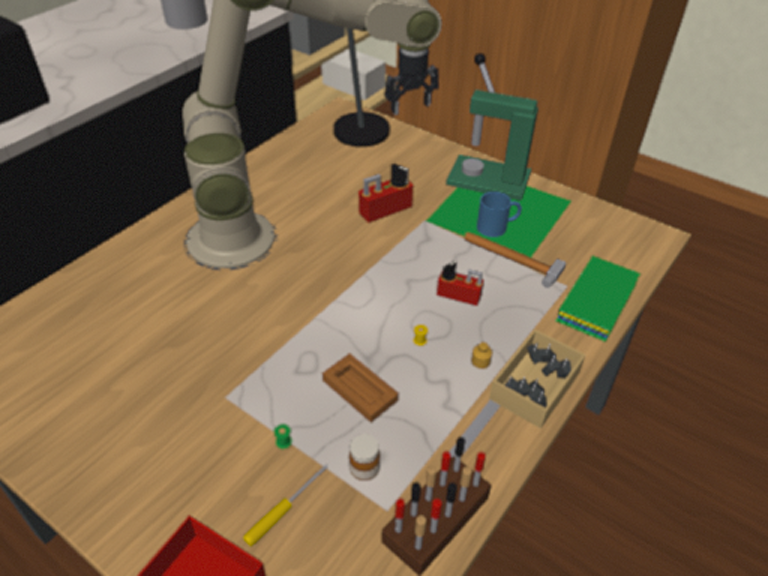

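View pics/top0.png

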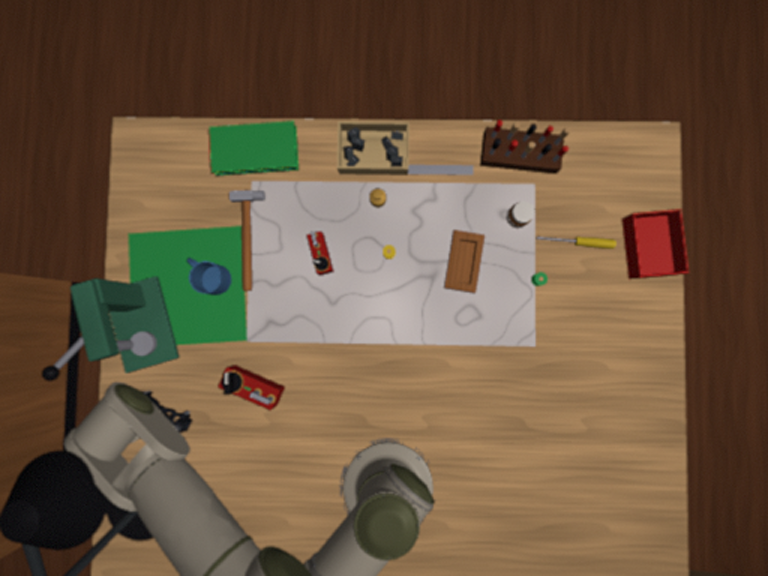

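The small lock is near (320,252) in the top view, and the holder near (465,262). I'll zoom in on both.

```bash
cat > h.py <<'E'
import numpy as np,cv2,pickle
from scipy.spatial.transform import Rotation as R
def RT(c):
    q=np.array(c["orientation"]);return R.from_quat([q[1],q[2],q[3],q[0]]).as_matrix(),np.array(c["xyz"])
def und(c,p):
    p=np.asarray(p,float).reshape(-1,1,2)
    d=np.array([c["k1"],0,0,0,0.])
    return cv2.undistortPoints(p,c["camera_matrix"],d).reshape(-1,2)
def toplane(c,p,z):
    M,t=RT(c);s=und(c,p);d=np.c_[s,np.ones(len(s))]@M.T
    return t+d*((z-t[2])/d[:,2])[:,None]
def proj(c,P):
    M,t=RT(c);X=(np.asarray(P,float).reshape(-1,3)-t)@M
    s=X[:,:2]/X[:,2:];r2=(s**2).sum(1,keepdims=True);s=s*(1+c["k1"]*r2)
    K=c["camera_matrix"];return s*[K[0,0],K[1,1]]+K[:2,2]
def crop(c,x0,y0,w,h,k,name):
    im=c["pixels"][y0:y0+h,x0:x0+w,::-1];cv2.imwrite(name,cv2.resize(im,(w*k,h*k),interpolation=cv2.INTER_NEAREST))
E
python3 - <<'E'
from h import *
t=pickle.load(open("top0.pkl","rb"));s=pickle.load(open("scene0.pkl","rb"))
a=lambda c,x,y,w,h,k:cv2.resize(c["pixels"][y:y+h,x:x+w,::-1],(w*k,h*k),interpolation=cv2.INTER_NEAREST)
A=np.hstack([a(t,195,148,40,40,10),a(t,290,148,40,50,10)[:400]])
cv2.imwrite("pics/zt.png",A)
A=np.hstack([a(s,285,168,40,40,10),a(s,210,230,60,60,7)[:400,:400]])
cv2.imwrite("pics/zs.png",A)
E
```

```text
(no output)
```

View pics/zt.png

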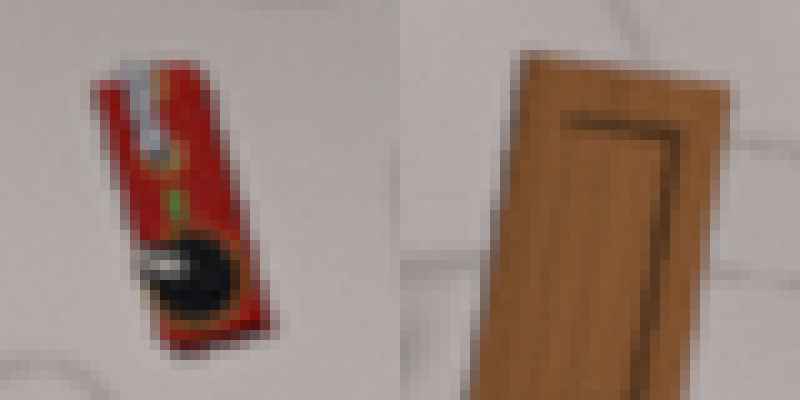

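View pics/zs.png

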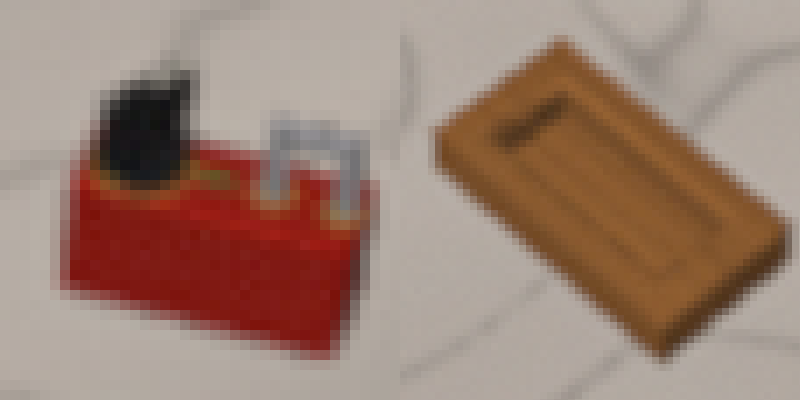

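```bash
cat > meas.py <<'E'
from h import *
def edge(c,sig,p,q,inn,half=4,trim=.12):
    # half-crossing points along image edge p->q ; inn = interior point
    p,q,inn=map(np.float32,(p,q,inn));d=(q-p)/np.linalg.norm(q-p);n=np.float32([-d[1],d[0]])
    if np.dot(inn-p,n)<0:n=-n
    out=[]
    ss=np.linspace(-half,half,81)
    for f in np.linspace(trim,1-trim,60):
        b=p+(q-p)*f
        P=b+ss[:,None]*n
        v=cv2.remap(sig,P[:,:1].astype(np.float32),P[:,1:].astype(np.float32),cv2.INTER_LINEAR).ravel()
        lo=np.median(v[:15]);hi=np.median(v[55:66])
        if hi-lo<15: continue
        m=(lo+hi)/2;k=[i for i in range(10,75) if v[i]<m<=v[i+1]]
        if not k: continue
        k=min(k,key=lambda i:abs(i-40));s=ss[k]+(m-v[k])/(v[k+1]-v[k])*(ss[1]-ss[0])
        out.append(b+s*n)
    return np.array(out)
def line(P):
    l=cv2.fitLine(P[:,:2].astype(np.float32),cv2.DIST_HUBER,0,.01,.01).ravel().astype(float)
    r=np.abs((P[:,:2]-l[2:])@np.array([-l[1],l[0]]));
    g=r<2.5
    if g.sum()>8: l=cv2.fitLine(P[g,:2].astype(np.float32),cv2.DIST_HUBER,0,.01,.01).ravel().astype(float)
    return l,r
def box(c,sig,cor,h,zb=0):
    """cor: 4 silhouette corners in order; returns lines in world"""
    cor=np.array(cor,float);inn=cor.mean(0);W=toplane(c,cor,zb+h/2)[:,:2];cen=W.mean(0);cam=RT(c)[1][:2]
    res=[]
    for i in range(4):
        p,q=cor[i],cor[(i+1)%4];a,b=W[i],W[(i+1)%4]
        n=np.array([-(b-a)[1],(b-a)[0]]);n*=np.sign(n@((a+b)/2-cen));n/=np.linalg.norm(n)
        z=zb if n@(cam-(a+b)/2)>0 else zb+h
        E=edge(c,sig,p,q,inn)
        l,r=line(toplane(c,E,z));mid=l[2:];
        res.append((l,z,len(E),np.median(r),n))
    return res
def inter(l,m):
    A=np.c_[l[:2],-m[:2]];t=np.linalg.solve(A,m[2:]-l[2:]);return l[2:]+t[0]*l[:2]
def report(res):
    for l,z,n,r,nn in res:print("ang %.2f z %g n %d med.res %.2f"%(np.degrees(np.arctan2(l[1],l[0]))%180,z,n,r))
    C=np.array([inter(res[i-1][0],res[i][0]) for i in range(4)])
    print("corners",C.round(1).tolist(),"sides",np.linalg.norm(np.roll(C,-1,0)-C,axis=1).round(1),"centre",C.mean(0).round(2));return C
E
python3 - <<'E'
from meas import *
t=pickle.load(open("top0.pkl","rb"))
I=t["pixels"].astype(np.float32)
report(box(t,I[...,0]-I[...,1],[(204.5,156),(215.5,154.2),(222.2,180.5),(212,183.5)],56))
report(box(t,I[...,0]-I[...,2],[(302.5,153),(323.2,156.6),(315.5,195),(297.0,191.5)],28))
s=pickle.load(open("scene0.pkl","rb"));print(proj(t,[[418,-11,0]]))
E
```

```text
ang 108.78 z 56 n 44 med.res 0.72
ang 17.55 z 0 n 60 med.res 0.43
ang 109.69 z 0 n 60 med.res 0.23
ang 19.53 z 56 n 40 med.res 0.36
corners [[630.1, 214.1], [641.9, 179.4], [549.1, 150.1], [537.8, 181.4]] sides [36.7 97.3 33.3 97.8] centre [589.72 181.25]
ang 81.14 z 28 n 60 med.res 0.07
ang 171.35 z 28 n 60 med.res 0.21
ang 81.12 z 0 n 60 med.res 0.24
ang 170.78 z 0 n 60 med.res 0.25
corners [[652.8, -161.5], [641.2, -235.9], [496.9, -213.9], [508.8, -138.1]] sides [ 75.2 146.   76.7 145.9] centre [ 574.93 -187.34]
[[262.71011503 214.16580508]]
```

```bash
python3 - <<'E'
from meas import *
t=pickle.load(open("top0.pkl","rb"));I=t["pixels"].astype(int)
print("holder row 175");print(I[175,293:328].tolist())
print("holder col 310");print(I[150:162,310].tolist(),I[186:200,308].tolist())
print("lock row 165");print(I[165,200:225].tolist())
E
```

```text
holder row 175
[[159, 151, 149], [161, 153, 151], [163, 155, 153], [167, 160, 157], [162, 156, 154], [129, 116, 110], [117, 81, 59], [119, 76, 42], [118, 77, 43], [122, 78, 44], [126, 83, 49], [121, 77, 44], [125, 82, 48], [130, 85, 49], [131, 84, 49], [126, 81, 47], [126, 83, 49], [132, 86, 51], [131, 85, 49], [128, 83, 49], [128, 84, 49], [110, 73, 42], [88, 55, 32], [113, 73, 43], [126, 81, 46], [128, 81, 45], [132, 91, 66], [148, 128, 118], [160, 152, 149], [159, 152, 150], [160, 152, 149], [163, 156, 154], [169, 160, 158], [171, 162, 159], [170, 160, 159]]
holder col 310
[[172, 164, 162], [172, 165, 163], [176, 169, 167], [171, 161, 158], [145, 119, 105], [124, 82, 53], [122, 77, 43], [124, 80, 47], [123, 80, 47], [108, 70, 40], [85, 54, 31], [114, 74, 45]] [[129, 84, 50], [127, 82, 48], [121, 79, 47], [125, 80, 46], [127, 81, 46], [128, 83, 49], [123, 77, 41], [118, 85, 65], [144, 132, 127], [174, 167, 164], [181, 172, 170], [180, 171, 169], [179, 170, 168], [179, 169, 168]]
lock row 165
[[174, 166, 163], [175, 167, 164], [175, 166, 164], [175, 167, 165], [177, 170, 168], [167, 161, 158], [133, 108, 106], [124, 46, 43], [129, 26, 19], [131, 39, 25], [129, 53, 35], [132, 66, 40], [130, 61, 38], [129, 36, 24], [130, 22, 20], [133, 26, 22], [129, 22, 18], [110, 43, 40], [137, 108, 107], [168, 158, 157], [175, 166, 165], [174, 165, 163], [172, 164, 162], [172, 164, 162], [172, 164, 162]]
```

```bash
python3 - <<'E'
from meas import *
t=pickle.load(open("top0.pkl","rb"))
I=255-t["pixels"].astype(np.float32)
report(box(t,I[...,1],[(204.5,156),(215.5,154.2),(222.2,180.5),(212,183.5)],56))
report(box(t,I[...,2],[(302.5,153),(323.2,156.6),(315.5,195),(297.0,191.5)],28))
s=pickle.load(open("scene0.pkl","rb"));I=255-s["pixels"].astype(np.float32)
# scene holder: silhouette/top-face corner guesses
hc=[(210+(560-400)/7,230+40/7),(210+(790-400)/7,230+232/7),(210+(660-400)/7,230+355/7),(210+40/7,230+145/7)]
print(np.round(hc,1))
for nm,z,P in [("h base",0,[(-0,0)])]: pass
import itertools
# predicted corners from top-view estimate
for nm,c,a,L,W,h in [("lock",(589.5,181),19,104,40,56),("holder",(575,-187.3),171,150,80,28)]:
    a=np.radians(a);u=np.array([np.cos(a),np.sin(a)]);v=np.array([-u[1],u[0]])
    for z in (0,h):
        Q=[np.r_[np.array(c)+sx*u*L/2+sy*v*W/2,z] for sx,sy in ((1,1),(1,-1),(-1,-1),(-1,1))]
        print(nm,z,proj(s,Q).round(1).tolist(),proj(t,Q).round(1).tolist())
E
```

```text
ang 89.98 z 56 n 60 med.res 0.66
ang 16.71 z 0 n 60 med.res 0.14
ang 107.44 z 0 n 60 med.res 0.17
ang 17.60 z 56 n 60 med.res 0.41
corners [[640.7, 217.5], [640.7, 177.0], [545.5, 148.4], [534.4, 183.8]] sides [ 40.6  99.4  37.1 111.5] centre [590.35 181.68]
ang 81.15 z 28 n 60 med.res 0.10
ang 171.21 z 28 n 60 med.res 0.17
ang 81.21 z 0 n 60 med.res 0.09
ang 171.44 z 0 n 60 med.res 0.17
corners [[653.7, -158.7], [641.6, -236.5], [494.9, -213.8], [506.8, -136.6]] sides [ 78.7 148.4  78.1 148.5] centre [ 574.26 -186.42]
[[232.9 235.7]
 [265.7 263.1]
 [247.1 280.7]
 [215.7 250.7]]
lock 0 [[321.0, 197.3], [318.7, 204.9], [290.3, 198.4], [293.0, 191.0]] [[205.1, 158.3], [214.8, 155.1], [223.0, 180.3], [213.2, 183.5]]
lock 56 [[322.8, 186.1], [320.5, 193.6], [291.3, 187.1], [294.1, 179.8]] [[202.8, 156.1], [213.0, 152.8], [221.4, 179.0], [211.2, 182.3]]
holder 0 [[214.5, 254.7], [233.0, 241.3], [265.4, 268.3], [246.9, 283.2]] [[315.9, 195.0], [295.4, 191.5], [301.7, 153.6], [322.1, 157.0]]
holder 28 [[214.1, 249.2], [232.8, 235.8], [265.7, 262.8], [246.9, 277.8]] [[316.9, 194.7], [296.0, 191.1], [302.5, 152.4], [323.3, 155.9]]
```

```bash
cat >> meas.py <<'E'
def pose_edges(c,sig,cen,yawdeg,L,W,h,trims={},half=3.5):
    a=np.radians(yawdeg);u=np.array([np.cos(a),np.sin(a)]);v=np.array([-u[1],u[0]]);cam=RT(c)[1][:2]
    cen=np.array(cen,float);off={}
    for nm,n,d,e,l in (("+x",u,L/2,v,W),("-x",-u,L/2,v,W),("+y",v,W/2,u,L),("-y",-v,W/2,u,L)):
        m=cen+n*d;z=0 if n@(cam-m)>0 else h
        P=proj(c,[np.r_[m+e*l/2*s,z] for s in(-1,1)]);inn=proj(c,[np.r_[cen,h/2]])[0]
        f0,f1=trims.get(nm,(.12,.88));p=P[0]+(P[1]-P[0])*f0;q=P[0]+(P[1]-P[0])*f1
        E=edge(c,sig,p,q,inn,half,0);
        if len(E)<8: print(nm,"few");continue
        X=toplane(c,E,z)[:,:2]-m;k=X@n;g=abs(k-np.median(k))<2.5
        sl=np.polyfit(X[g]@e,k[g],1)
        ang=-np.degrees(sl[0]) if nm in("+x",) else np.degrees(sl[0])
        if nm=="+x":ang=-np.degrees(sl[0])
        if nm=="-x":ang=np.degrees(sl[0])
        if nm=="+y":ang=np.degrees(sl[0])
        if nm=="-y":ang=-np.degrees(sl[0])
        off[nm]=np.median(k[g]);print("%s z%g off %.2f dyaw %.2f n%d sd %.2f"%(nm,z,off[nm],ang,g.sum(),k[g].std()))
    if len(off)==4:
        print(" -> centre",(cen+u*(off["+x"]-off["-x"])/2+v*(off["+y"]-off["-y"])/2).round(2),"size err",round(off["+x"]+off["-x"],2),round(off["+y"]+off["-y"],2))
E
python3 - <<'E'
from meas import *
for n in("top","scene"):
    c=pickle.load(open(n+"0.pkl","rb"));I=255-c["pixels"].astype(np.float32)
    print(n,"holder");pose_edges(c,I[...,2],(574.3,-186.4),-8.75,150,80,28)
    print(n,"lock");pose_edges(c,I[...,1],(590,181.5),17.5,104,40,56,{"+y":(.4,.72) if n=="top" else (.45,.52),"+x":(.1,.4) if n=="top" else (.12,.88)})
E
```

```text
top holder
+x z28 off -0.74 dyaw -0.02 n60 sd 0.24
-x z0 off -0.72 dyaw 0.07 n60 sd 0.22
+y z0 off -0.89 dyaw 0.07 n60 sd 0.26
-y z28 off -0.74 dyaw -0.03 n60 sd 0.25
 -> centre [ 574.28 -186.47] size err -1.46 -1.63
top lock
+x z56 off -1.78 dyaw -13.61 n60 sd 0.85
-x z0 off 0.28 dyaw -0.08 n60 sd 0.21
+y z56 off -1.34 dyaw -1.06 n60 sd 0.28
-y z0 off -0.95 dyaw -0.70 n60 sd 0.38
 -> centre [589.07 181.01] size err -1.51 -2.29
scene holder
+x z0 off -3.15 dyaw -0.04 n60 sd 0.26
-x z28 off 1.83 dyaw 0.14 n60 sd 0.23
+y z28 off 1.19 dyaw 0.22 n60 sd 0.23
-y z0 off -2.94 dyaw -0.01 n60 sd 0.16
 -> centre [ 572.15 -183.98] size err -1.32 -1.75
scene lock
+x z0 off -3.31 dyaw -1.59 n60 sd 0.28
-x z56 off 0.82 dyaw -4.00 n60 sd 0.76
+y z56 off 1.25 dyaw -3.64 n60 sd 0.15
-y z0 off -5.25 dyaw -0.72 n60 sd 0.36
 -> centre [587.06 183.98] size err -2.49 -4.0
```

```bash
cat > plan.py <<'E'
import numpy as np
from rig import ctrl
# commanded pose given (pos, yaw of tool x deg) -> dp/twist for target
def plan(p0,yaw0,p1,yaw1):
    a=np.radians(yaw0);x=np.array([np.cos(a),np.sin(a),0]);z=np.array([0,0,-1.]);y=np.cross(z,x)
    d=np.array(p1)-p0;t=-((yaw1-yaw0+180)%360-180)
    print("dp",np.round([d@x/200,d@y/200,d@z/200],4).tolist(),"twist",round(t/90,4),"rows>=",round(max(np.linalg.norm(d)/50,abs(t)/8.59),1))
def now():
    s=ctrl.sense();q=s["ee_rot"]
    from scipy.spatial.transform import Rotation as R
    M=R.from_quat([q[1],q[2],q[3],q[0]]).as_matrix()
    print("t %.2f"%s["time_s"],"pos",s["eef_pos"].round(2),"yaw %.2f"%np.degrees(np.arctan2(M[1,0],M[0,0])),"tilt",M[:2,2].round(4),"F",s["force"].round(2),"T",s["wrist_torque"].round(2),"grip %.3f"%s["grip_width"],"j",s["joints"].round(2));return s
E
python3 -c "
from plan import *
now();plan([232.05,470.94,196.29],153.78,[597.7,185.4,180],196.8)"
```

```text
t 0.10 pos [231.9  470.72 195.8 ] yaw 153.77 tilt [-0.0007 -0.0009] F [0.08 0.13 0.97] T [-0.03  0.01 -0.04] grip 1.002 j [ 0.89  0.31  1.5  -0.    1.33 -0.22]
dp [-2.2709, -0.473, 0.0814] twist -0.478 rows>= 9.3
```

Emit:
drive_tool(gripper=[1,1,1,1,1], dp=[[-1,-0.2,0],[-1,-0.2,0],[-1,-0.2,0],[-1,-0.2,0],[-1,-0.2,0]], twist=[0,0,0,0,0])

```text
time_s: 0.6
eef_pos: [397.2, 343.4, 195.7]
ee_rot: [0.0, 0.23, 0.973, -0.001]
force: [-1.2, 0.6, 0.7]
grip_width: 1.001
```

Emit:
drive_tool(gripper=[1,1,1,1,1], dp=[[-1,-0.2,0],[-1,-0.2,0],[-1,-0.2,0],[-1,-0.2,0],[-1,-0.2,0]], twist=[0,0,0,0,0])

```text
time_s: 1.1
eef_pos: [558.3, 219.1, 195.1]
ee_rot: [-0.0, 0.229, 0.973, -0.001]
force: [-0.5, 1.2, 1.0]
grip_width: 0.997
```

Emit:
drive_tool(gripper=[1,1,1,1,1,1,1], dp=[[-0.271,-0.073,0.08],[-0.271,-0.073,0.08],[-0.271,-0.073,0.08],[-0.271,-0.073,0.08],[-0.271,-0.073,0.08],[-0.271,-0.073,0.08],[-0.271,-0.073,0.08]], twist=[-0.478,-0.478,-0.478,-0.478,-0.478,-0.478,-0.478])

```text
time_s: 1.8
eef_pos: [597.2, 186.0, 180.1]
ee_rot: [-0.0, -0.144, 0.99, 0.0]
force: [0.3, 0.2, -0.1]
grip_width: 0.999
```

```bash
python3 - <<'E'
from plan import *
from rig import cams
from meas import *
now()
for n in("scene","top"):
    c=cams.capture(n);pickle.dump(c,open(f"{n}1.pkl","wb"))
s=pickle.load(open("scene1.pkl","rb"));t=pickle.load(open("top1.pkl","rb"))
a=lambda c,x,y,w,h,k:cv2.resize(c["pixels"][y:y+h,x:x+w,::-1],(w*k,h*k),interpolation=cv2.INTER_CUBIC)
cv2.imwrite("pics/1.png",np.hstack([a(s,260,100,80,120,5)[:600],a(t,180,120,80,120,5)[:600]])[:, :800])
E
```

```text
t 1.80 pos [597.21 186.01 180.14] yaw -163.40 tilt [-0.0005  0.0001] F [ 0.26  0.24 -0.11] T [0.   0.05 0.01] grip 0.999 j [ 0.11  0.55  1.19  0.    1.4  -1.75]
```

View pics/1.png

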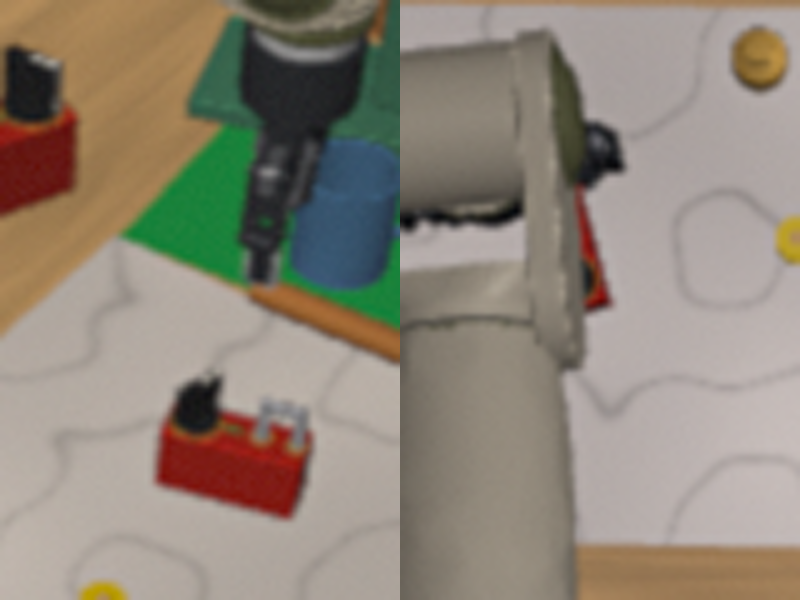

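```bash
python3 - <<'E'
from meas import *
from plan import *
s=pickle.load(open("scene1.pkl","rb"))
print(proj(s,[[597.2,186,180],[597.2,186,193]]))
import math
y=math.radians(16.8)
for k in(-1,1):
  print(proj(s,[[597.2-k*math.sin(y)*42.5,186+k*math.cos(y)*42.5,193]]))
crop(s,290,120,50,50,12,"pics/2.png")
plan([597.7,185.4,180],196.8,[597.7,185.4,27],196.8)
E
```

```text
[[313.30254976 159.74562529]
 [313.70568818 156.7369983 ]]
[[310.38967997 164.62585057]]
[[316.90200532 149.135578  ]]
dp [0.0, 0.0, 0.765] twist -0.0 rows>= 3.1
```

View pics/2.png

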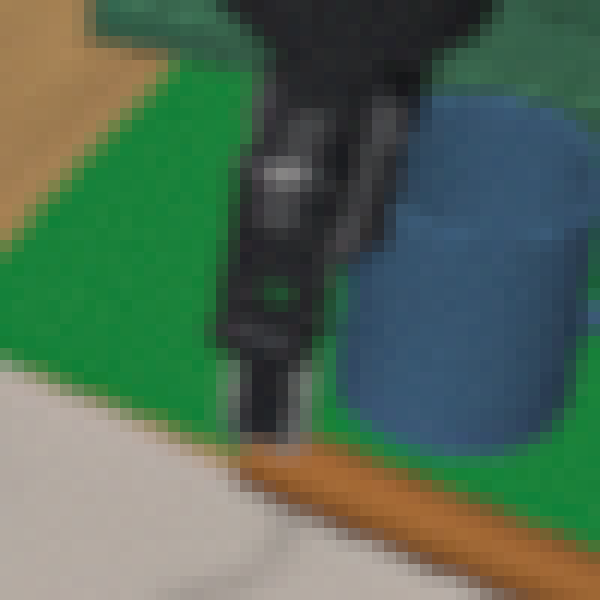

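```bash
python3 - <<'E'
from meas import *
s=pickle.load(open("scene0.pkl","rb"))
a=math=np.radians(63.8);v=np.array([np.cos(a),np.sin(a),0])
for z in (196,209):
  print(z,[proj(s,[np.array([231.85,470.7,z])+k*v*42.5]).round(1).tolist() for k in(-1,1,0)])
crop(s,250,30,50,50,12,"pics/3.png")
E
```

```text
196 [[[263.3, 86.5]], [[281.9, 81.5]], [[272.7, 84.0]]]
209 [[[263.3, 83.6]], [[282.1, 78.6]], [[272.8, 81.1]]]
```

View pics/3.png

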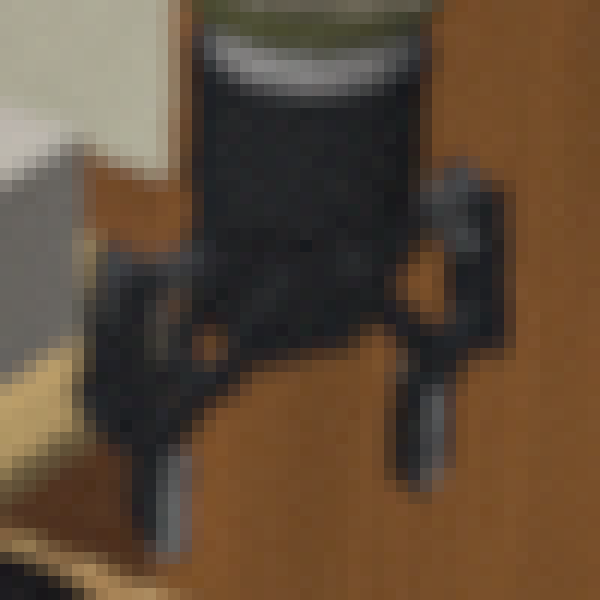

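```bash
python3 - <<'E'
from meas import *
s=pickle.load(open("top0.pkl","rb"))
a=np.radians(63.8);v=np.array([np.cos(a),np.sin(a),0])
for z in (196,209,246):
  print(z,[proj(s,[np.array([231.85,470.7,z])+k*v*46]).round(1).tolist() for k in(-1,1,0)])
crop(s,85,250,50,50,12,"pics/4.png")
E
```

```text
196 [[[129.4, 274.4]], [[105.3, 261.6]], [[117.4, 267.9]]]
209 [[[128.0, 275.0]], [[103.7, 262.0]], [[115.8, 268.5]]]
246 [[[123.9, 276.8]], [[98.9, 263.5]], [[111.4, 270.2]]]
```

View pics/4.png

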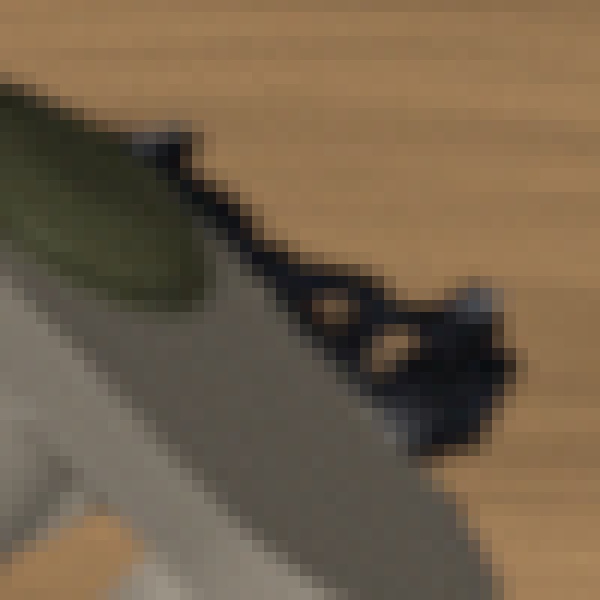

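Emit:
drive_tool(gripper=[1,1,1,1,1], dp=[[0,0,0.2],[0,0,0.4],[0,0,0.6],[0,0,0.6],[0,0,0.6]], twist=[0,0,0,0,0])

```text
time_s: 2.4
eef_pos: [598.1, 185.5, 61.4]
ee_rot: [0.0, -0.145, 0.989, -0.0]
force: [0.5, -0.2, 1.4]
grip_width: 0.999
```

```bash
python3 - <<'E'
from plan import *
from rig import cams
from meas import *
p=now();print(ctrl.tcp_to_grasp)
for n in("scene","top"):
    c=cams.capture(n);pickle.dump(c,open(f"{n}2.pkl","wb"))
s=pickle.load(open("scene2.pkl","rb"));t=pickle.load(open("top2.pkl","rb"))
a=lambda c,x,y,w,h,k:cv2.resize(c["pixels"][y:y+h,x:x+w,::-1],(w*k,h*k),interpolation=cv2.INTER_CUBIC)
cv2.imwrite("pics/5.png",np.hstack([a(s,280,145,50,75,8)[:600],a(t,190,140,50,75,8)[:600]])[:, :800])
E
```

```text
t 2.40 pos [598.09 185.47  61.4 ] yaw -163.27 tilt [0.0006 0.0001] F [ 0.52 -0.22  1.36] T [-0.05 -0.01 -0.03] grip 0.999 j [ 0.11  0.66  1.33 -0.    1.15 -1.75]
18.700000000000003
```

View pics/5.png

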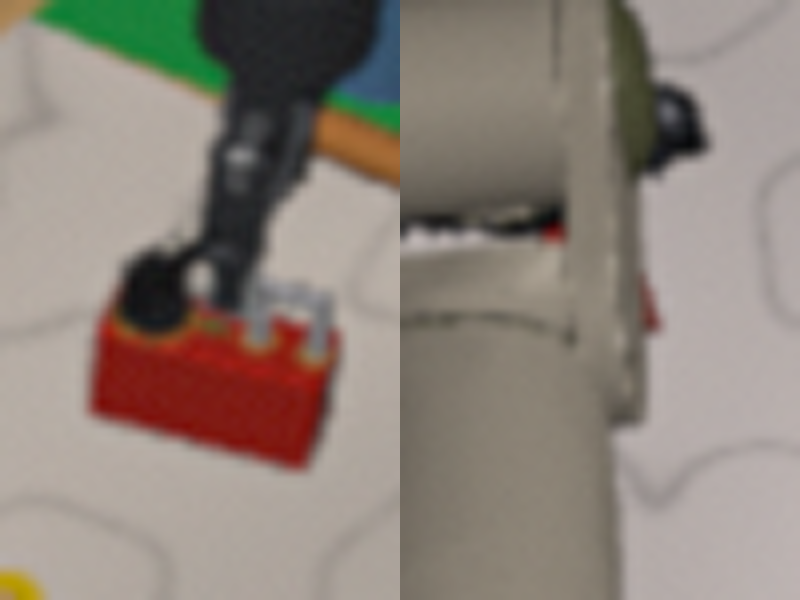

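```bash
cat >> h.py <<'E'
def tri(cs,ps):
    A=np.zeros((3,3));b=np.zeros(3);L=[]
    for c,p in zip(cs,ps):
        M,t=RT(c);d=M@np.r_[und(c,[p])[0],1];d/=np.linalg.norm(d);P=np.eye(3)-np.outer(d,d);A+=P;b+=P@t;L.append((t,P))
    X=np.linalg.solve(A,b);return X,[np.linalg.norm(P@(X-t)) for t,P in L]
E
python3 - <<'E'
from meas import *
s=pickle.load(open("scene0.pkl","rb"));t=pickle.load(open("top0.pkl","rb"))
print(tri([s,t],[(263.5,75.3),(124.5,275)]))
print(tri([s,t],[(284.9,70),(99.5,261)]))
# mug/weight known heights etc: robot base circle check
for n,c in(("s",s),("t",t)): print(n,proj(c,[[0,0,0],[0,0,100]]).round(1)*1.5)
s2=pickle.load(open("scene2.pkl","rb"))
y=np.radians(16.8)
for k in(-1,1): print(proj(s2,[[598-k*np.sin(y)*46,185.5+k*np.cos(y)*46,z] for z in(61,74,110)]).round(1).tolist())
E
```

```text
(array([217.76740014, 425.95136077, 250.2495894 ]), [np.float64(0.39324404029203713), np.float64(0.3932440402920633)])
(array([260.967325  , 508.49112962, 250.59028143]), [np.float64(0.303121916369565), np.float64(0.3031219163695854)])
s [[230.25 239.1 ]
 [224.55 208.65]]
t [[387.45 487.2 ]
 [387.   499.65]]
[[306.5, 194.5], [306.8, 191.8], [307.8, 184.1]]
[[313.3, 177.6], [313.7, 174.9], [314.7, 167.2]]
```

Emit:
drive_tool(gripper=[1,1,1], dp=[[0,0,0.15],[0,0,0.15],[0,0,0.15]], twist=[0,0,0])

```text
time_s: 2.8
eef_pos: [598.3, 185.4, 31.9]
ee_rot: [0.001, -0.146, 0.989, -0.0]
force: [0.9, 0.3, 0.0]
grip_width: 1.002
```

```bash
cat > look.py <<'E'
import sys
from plan import *
from rig import cams
from meas import *
def look(tag,sx,sy,tx,ty,w=50,h=75,k=8):
    now();o=[]
    for n,x,y in(("scene",sx,sy),("top",tx,ty)):
        c=cams.capture(n);pickle.dump(c,open(f"{n}{tag}.pkl","wb"))
        o.append(cv2.resize(c["pixels"][y:y+h,x:x+w,::-1],(w*k,h*k),interpolation=cv2.INTER_CUBIC))
    cv2.imwrite(f"pics/l{tag}.png",np.hstack(o))
a=sys.argv[1:];look(a[0],*map(int,a[1:]))
E
python3 look.py 3 280 145 190 140
```

```text
t 2.80 pos [598.31 185.44  31.94] yaw -163.22 tilt [0.0016 0.0002] F [0.9  0.29 0.03] T [-0.03 -0.01 -0.  ] grip 1.002 j [ 0.11  0.69  1.36  0.    1.09 -1.75]
```

View pics/l3.png

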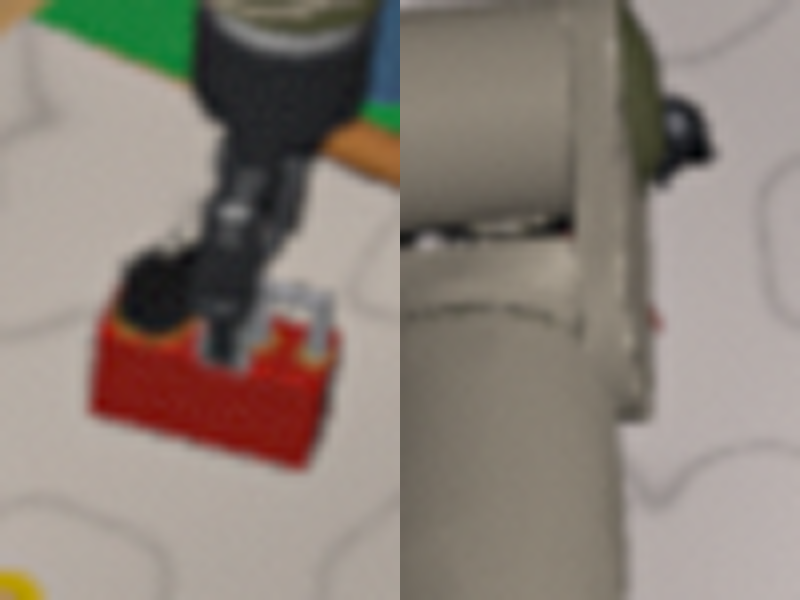

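Emit:
drive_tool(gripper=[1,1,1], dp=[[0,0,0.07],[0,0,0.13],[0,0,0.13]], twist=[0,0,0])

```text
time_s: 3.2
eef_pos: [596.3, 185.2, 2.0]
ee_rot: [-0.002, -0.146, 0.989, 0.0]
force: [-0.2, 1.5, 0.1]
grip_width: 1.003
```

```bash
python3 look.py 4 280 145 190 140
```

```text
t 3.20 pos [596.31 185.17   1.99] yaw -163.21 tilt [-0.0039 -0.0005] F [-0.17  1.47  0.08] T [-0.04  0.01 -0.03] grip 1.003 j [ 0.11  0.73  1.38 -0.    1.04 -1.75]
```

View pics/l4.png

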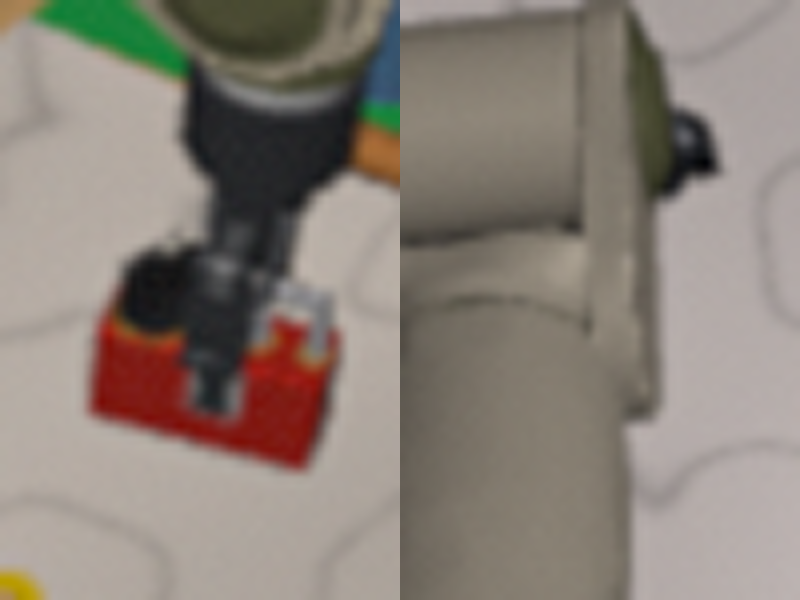

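Emit:
drive_tool(gripper=[1,1,1,1], dp=[[0,0,0.03],[0,0,0.05],[0,0,0.06],[0,0,0.06]], twist=[0,0,0,0])

```text
time_s: 3.7
eef_pos: [597.5, 185.3, -8.0]
ee_rot: [-0.0, -0.146, 0.989, 0.0]
force: [-0.3, -0.7, 0.1]
grip_width: 0.999
```

```bash
python3 look.py 5 280 145 190 140
```

```text
t 3.70 pos [597.48 185.32  -8.04] yaw -163.21 tilt [-0.0006 -0.0001] F [-0.28 -0.73  0.15] T [ 0.    0.01 -0.03] grip 0.999 j [ 0.11  0.74  1.38 -0.    1.02 -1.75]
```

View pics/l5.png

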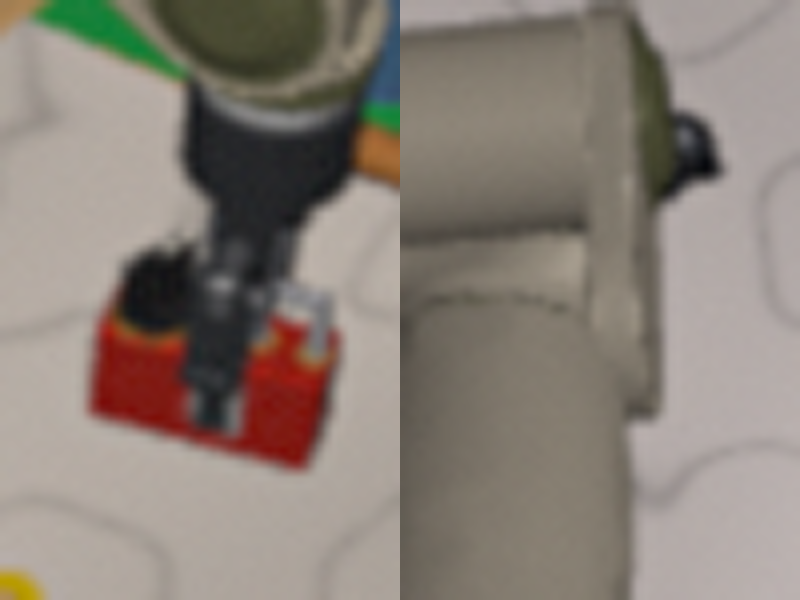

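Emit:
drive_tool(gripper=[1,1,0.6,0.4,0.3,0.2,0.2,0.2,0.2,0.2], dp=[[0,0,0.015],[0,0,0.02],[0,0,0.02],[0,0,0.02],[0,0,0.02],[0,0,0.02],[0,0,0.02],[0,0,0.02],[0,0,0.02],[0,0,0.02]], twist=[0,0,0,0,0,0,0,0,0,0], newtons=50)

```text
time_s: 4.8
eef_pos: [597.9, 185.3, -11.4]
ee_rot: [0.0, -0.146, 0.989, -0.0]
force: [-0.8, -0.9, 5.5]
grip_width: 0.46
```

```bash
python3 look.py 6 280 145 190 140
```

```text
t 4.80 pos [597.91 185.33 -11.4 ] yaw -163.21 tilt [0.0006 0.    ] F [-0.78 -0.86  5.54] T [-0.07  0.05  0.  ] grip 0.460 j [ 0.11  0.75  1.38 -0.    1.01 -1.75]
```

View pics/l6.png

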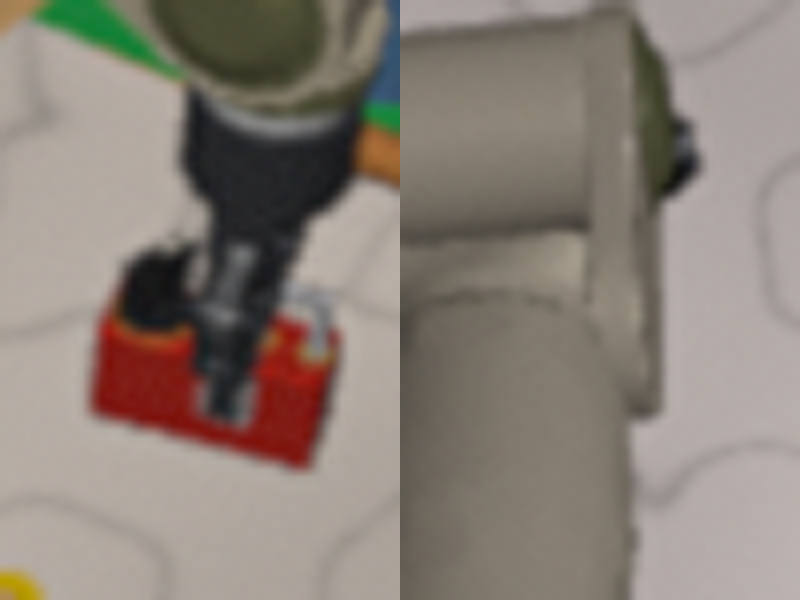

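Emit:
drive_tool(gripper=[0.2,0.2,0.2,0.2,0.2,0.2,0.2], dp=[[0,0,-0.05],[0,0,-0.15],[0,0,-0.3],[0,0,-0.5],[0,0,-0.5],[0,0,-0.5],[0,0,-0.5]], twist=[0,0,0,0,0,0,0], newtons=60)

```text
time_s: 5.6
eef_pos: [596.2, 185.2, 86.0]
ee_rot: [-0.002, -0.146, 0.989, 0.0]
force: [0.1, 0.0, -4.8]
grip_width: 0.458
```

```bash
python3 look.py 7 280 125 190 140
```

```text
t 5.60 pos [596.25 185.22  86.  ] yaw -163.21 tilt [-0.0044 -0.0005] F [ 0.05  0.01 -4.8 ] T [-0.02 -0.02 -0.01] grip 0.458 j [ 0.11  0.63  1.31  0.    1.21 -1.75]
```

View pics/l7.png

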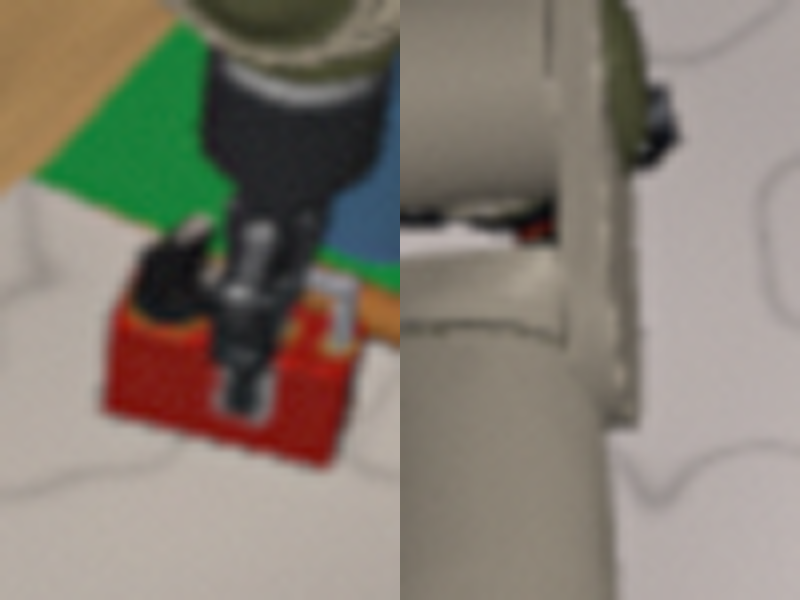

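```bash
python3 -c "
from plan import *
plan([597.7,185.4,88],196.79,[582.7,-186.7,78],171.25)"
```

```text
dp [0.6092, -1.7595, 0.05] twist 0.2838 rows>= 7.5
```

Emit:
drive_tool(gripper=[0.2,0.2,0.2,0.2,0.2,0.2], dp=[[0.03,-0.08,0],[0.08,-0.22,0],[0.14,-0.4,0],[0.2,-0.6,0],[0.26,-0.76,0],[0.305,-0.88,0]], twist=[0,0,0,0,0,0])

```text
time_s: 6.3
eef_pos: [589.3, -3.6, 87.6]
ee_rot: [-0.001, -0.145, 0.989, -0.0]
force: [1.5, -0.3, -5.7]
grip_width: 0.461
```

Emit:
drive_tool(gripper=[0.2,0.2,0.2,0.2,0.2,0.2,0.2,0.2,0.2], dp=[[0.06,-0.18,0],[0.12,-0.36,0],[0.19,-0.54,0.01],[0.24,-0.7,0.02],[0.28,-0.82,0.04],[0.304,-0.88,0.05],[0.304,-0.88,0.05],[0.304,-0.88,0.05],[0.304,-0.88,0.05]], twist=[0.03,0.08,0.14,0.2,0.25,0.284,0.284,0.284,0.284])

```text
time_s: 7.2
eef_pos: [582.6, -186.2, 78.2]
ee_rot: [-0.0, 0.076, 0.997, 0.0]
force: [-0.8, 0.8, -5.3]
grip_width: 0.46
```

```bash
python3 look.py 8 210 200 280 130
```

```text
t 7.20 pos [ 582.63 -186.16   78.19] yaw 171.32 tilt [-0.0003  0.0003] F [-0.8   0.8  -5.32] T [-0.04 -0.01  0.02] grip 0.460 j [-0.5   0.61  1.37  0.    1.16 -1.92]
```

View pics/l8.png

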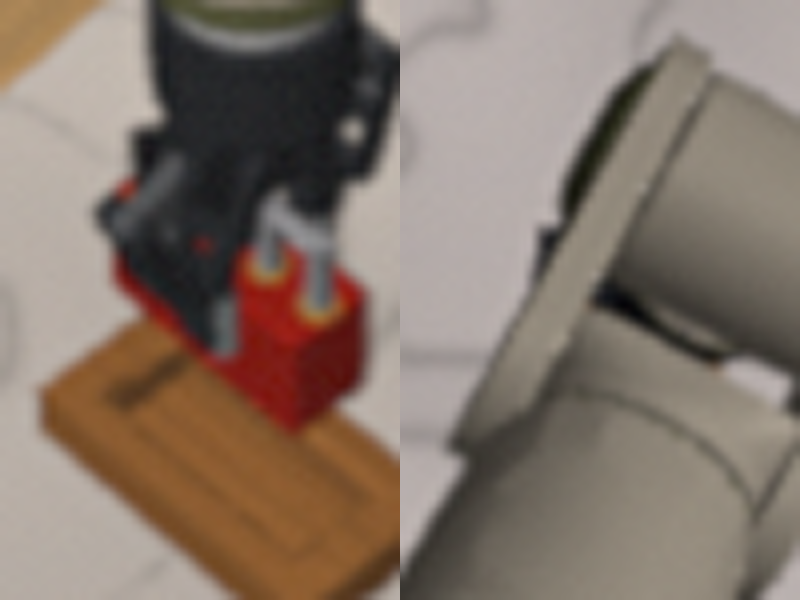

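Emit:
drive_tool(gripper=[0.2,0.2,0.2,0.2,0.2,0.2], dp=[[0,0,0.07],[0,0,0.18],[0,0,0.25],[0,0,0.28],[0,0,0.28],[0,0,0.28]], twist=[0,0,0,0,0,0])

```text
time_s: 7.9
eef_pos: [583.2, -187.0, 22.9]
ee_rot: [0.001, 0.076, 0.997, -0.0]
force: [0.7, -0.1, -5.0]
grip_width: 0.463
```

```bash
python3 look.py 9 210 200 280 130
```

```text
t 7.90 pos [ 583.18 -187.04   22.91] yaw 171.24 tilt [ 0.001  -0.0006] F [ 0.71 -0.05 -5.  ] T [ 0.    0.01 -0.05] grip 0.463 j [-0.5   0.68  1.41 -0.    1.05 -1.92]
```

View pics/l9.png

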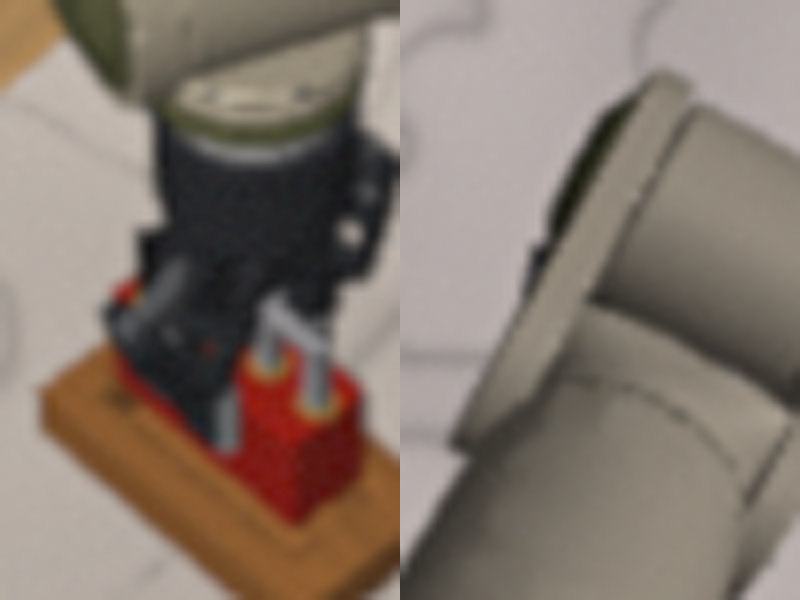

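```bash
cat > lk.py <<'E'
from meas import *
def lk(c,cen,yaw,zb,h=56):
    I=c["pixels"].astype(np.float32);a=np.radians(yaw);u=np.array([np.cos(a),np.sin(a)]);v=np.array([-u[1],u[0]]);cen=np.array(cen)
    def run(nm,n,d,e,l,z,f0,f1,sig,half=3):
        m=cen+n*d;P=proj(c,[np.r_[m+e*l*s,z] for s in(f0,f1)]);inn=proj(c,[np.r_[cen,zb+28]])[0]
        E=edge(c,sig,P[0],P[1],inn,half,0)
        if len(E)<8:print(nm,"few",len(E));return
        X=toplane(c,E,z)[:,:2]-m;k=X@n;g=abs(k-np.median(k))<2.5
        sl=np.polyfit(X[g]@e,k[g],1);print(nm,"off %.2f slope %.2fdeg n%d sd%.2f"%(np.median(k[g]),np.degrees(sl[0]),g.sum(),k[g].std()))
    for sn,sig in (("G",255-I[...,1]),("R-G",I[...,0]-1.5*I[...,1])):
        run("-y bottom "+sn,-v,20,u,104,zb,.05,.45,sig);run("+x bottom "+sn,u,52,v,40,zb,-.4,.4,sig)
    run("+y top",v,20,u,104,zb+56,.38,.47,255-I[...,1])
E
python3 - <<'E'
from lk import *
c=pickle.load(open("scene9.pkl","rb"));lk(c,(572.15,-183.98),-8.75,34.5)
c=pickle.load(open("scene0.pkl","rb"));lk(c,(587.06,183.98),16.8,0)
E
```

```text
-y bottom G off -2.69 slope -0.30deg n60 sd0.24
+x bottom G off -2.42 slope 1.77deg n60 sd0.45
-y bottom R-G off -2.21 slope -0.32deg n60 sd0.33
+x bottom R-G off -2.59 slope 0.33deg n60 sd0.20
+y top off -1.43 slope -4.53deg n60 sd0.24
-y bottom G off -2.84 slope 0.30deg n60 sd0.18
+x bottom G off -1.77 slope 0.88deg n60 sd0.24
-y bottom R-G off -3.28 slope 0.42deg n60 sd0.20
+x bottom R-G off -2.43 slope -0.35deg n60 sd0.16
+y top off 0.31 slope -32.26deg n38 sd1.07
```

Emit:
drive_tool(gripper=[0.2,0.2,0.2,0.2,0.2], dp=[[-0.003,0,0.015],[-0.003,0,0.03],[-0.003,0,0.04],[-0.003,0,0.05],[-0.003,0,0.05]], twist=[0,0,0,0,0])

```text
time_s: 8.5
eef_pos: [583.2, -186.9, 11.9]
ee_rot: [-0.0, 0.076, 0.997, 0.0]
force: [0.8, 0.1, -4.9]
grip_width: 0.459
```

```bash
python3 -c "
from plan import *
now()"
```

```text
t 8.50 pos [ 583.18 -186.85   11.93] yaw 171.23 tilt [-0.0005  0.0002] F [ 0.82  0.07 -4.91] T [-0.02 -0.02 -0.  ] grip 0.459 j [-0.5   0.69  1.42 -0.    1.03 -1.92]
```

Emit:
drive_tool(gripper=[0.2,0.2,0.2,0.2], dp=[[0,0,0.01],[0,0,0.02],[0,0,0.03],[0,0,0.03]], twist=[0,0,0,0])

```text
time_s: 8.9
eef_pos: [583.1, -186.8, 5.9]
ee_rot: [-0.0, 0.076, 0.997, 0.0]
force: [-0.5, 0.3, -5.2]
grip_width: 0.463
```

```bash
python3 look.py 10 210 200 280 130
```

```text
t 8.90 pos [ 583.14 -186.81    5.9 ] yaw 171.23 tilt [-0.0006  0.0003] F [-0.45  0.29 -5.21] T [0.02 0.02 0.01] grip 0.463 j [-0.5   0.7   1.42 -0.    1.02 -1.92]
```

View pics/l10.png

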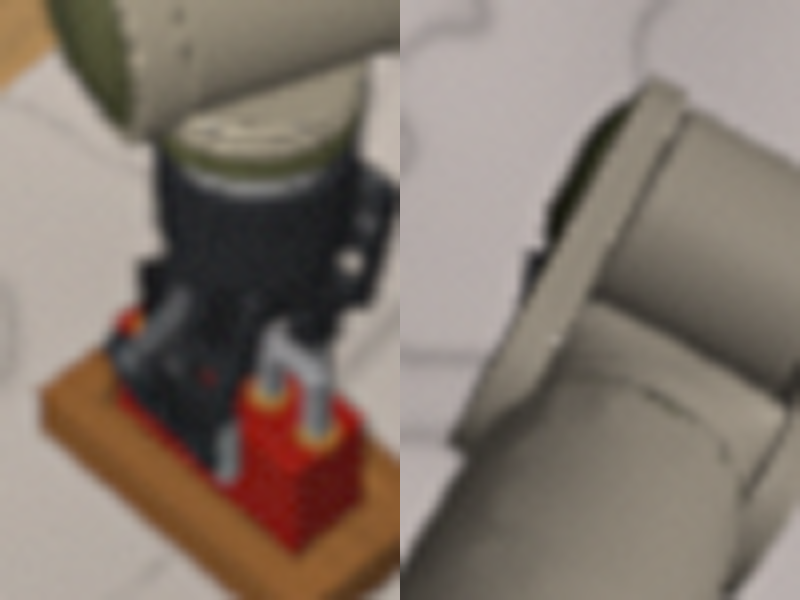

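Emit:
drive_tool(gripper=[0.2,0.2,0.2,0.2,0.2], dp=[[0,0,0.015],[0,0,0.03],[0,0,0.04],[0,0,0.045],[0,0,0.05]], twist=[0,0,0,0,0])

```text
time_s: 9.5
eef_pos: [583.3, -187.0, -3.8]
ee_rot: [-0.0, 0.076, 0.997, -0.0]
force: [-0.6, -0.3, -6.1]
grip_width: 0.454
```

```bash
python3 -c "
from plan import *
now()"
```

```text
t 9.50 pos [ 583.35 -186.96   -3.82] yaw 171.23 tilt [-0. -0.] F [-0.62 -0.32 -6.14] T [-0.07 -0.01  0.01] grip 0.454 j [-0.5   0.71  1.42 -0.    1.   -1.92]
```

Slid in with no contact; I'll press a little further to find the floor.

Emit:
drive_tool(gripper=[0.2,0.2,0.2,0.2], dp=[[0,0,0.007],[0,0,0.012],[0,0,0.017],[0,0,0.017]], twist=[0,0,0,0])

```text
time_s: 9.9
eef_pos: [583.5, -187.0, -5.3]
ee_rot: [0.0, 0.076, 0.997, -0.0]
force: [-6.8, 2.5, 10.6]
grip_width: 0.462
```

```bash
python3 look.py 11 210 200 280 130
```

```text
t 9.90 pos [ 583.46 -187.03   -5.35] yaw 171.24 tilt [ 0.0004 -0.0004] F [-6.81  2.47 10.58] T [0.58 1.04 0.03] grip 0.462 j [-0.5   0.72  1.43 -0.    1.   -1.92]
```

View pics/l11.png

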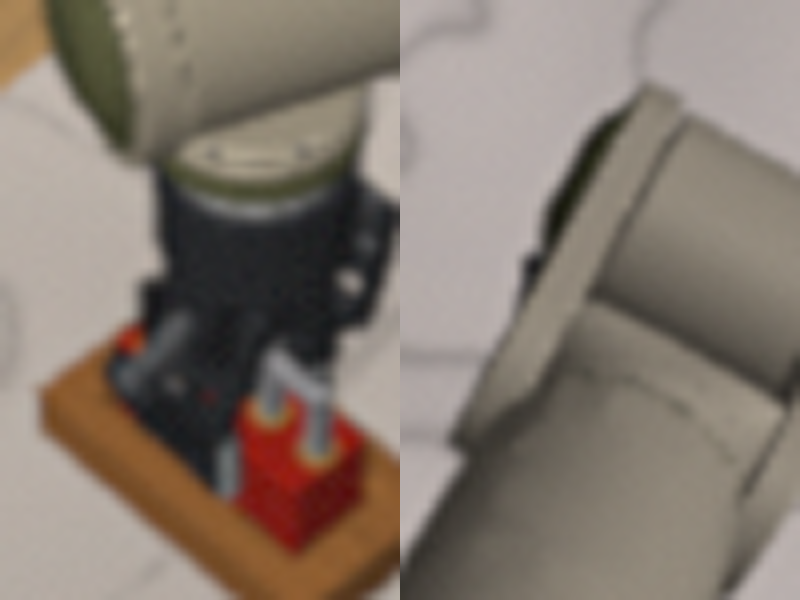

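Emit:
drive_tool(gripper=[0.6,1,1,1,1,1,1,1,1,1], dp=[[0,0,0.01],[0,0,0],[0,0,0],[0,0,0],[0,0,-0.1],[0,0,-0.3],[0,0,-0.55],[0,0,-0.7],[0,0,-0.7],[0,0,-0.7]], twist=[0,0,0,0,0,0,0,0,0,0])

```text
time_s: 11.0
eef_pos: [583.3, -186.9, 132.8]
ee_rot: [0.0, 0.076, 0.997, -0.0]
force: [0.1, 0.3, 0.1]
grip_width: 1.001
```

Emit:
drive_tool(gripper=[1,1,1,1,1,1], dp=[[0,0.25,0],[0,0.5,0],[0,0.75,0],[0,1,0],[0,1,0],[0,1,0]], twist=[0,0,0,0,0,0])

```text
time_s: 11.6
eef_pos: [613.2, 11.7, 131.1]
ee_rot: [-0.001, 0.075, 0.997, 0.0]
force: [-0.6, -1.2, 0.5]
grip_width: 1.003
```

```bash
python3 look.py 12 210 215 285 145
```

```text
t 11.60 pos [613.17  11.7  131.11] yaw 171.34 tilt [-0.0029  0.0002] F [-0.62 -1.24  0.48] T [ 0.04 -0.05  0.03] grip 1.003 j [-0.17  0.56  1.3  -0.    1.28 -1.59]
```

View pics/l12.png

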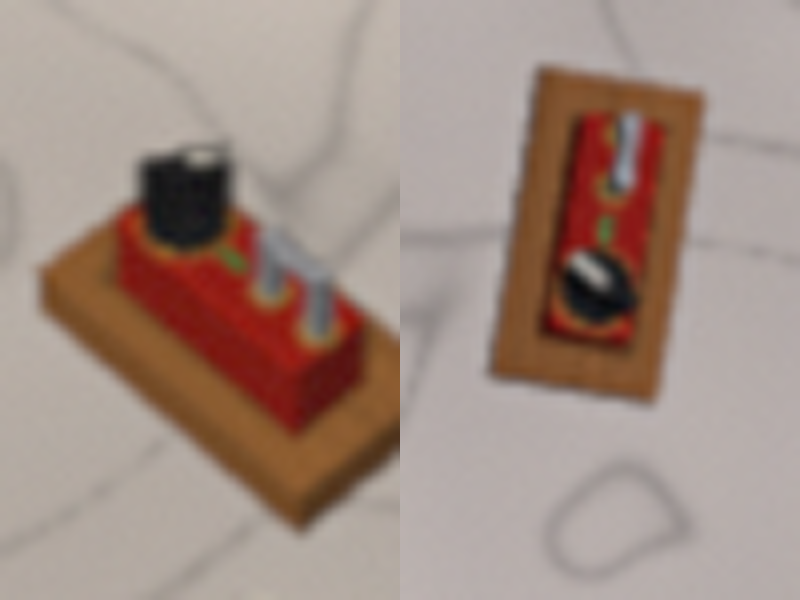

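```bash
python3 - <<'E'
from meas import *
a=np.radians(-8.75);u=np.array([np.cos(a),np.sin(a)]);v=np.array([-u[1],u[0]])
for n,hc,roi in(("top",(574.28,-186.47),(303,172,318,188)),("scene",(572.15,-183.98),(225,230,242,240))):
    c=pickle.load(open(n+"12.pkl","rb"));I=c["pixels"].astype(float)
    x0,y0,x1,y1=roi;S=I[y0:y1,x0:x1];m=S.min(2);
    g=m.copy();yy,xx=np.mgrid[y0:y1,x0:x1]
    print(n);print(m.astype(int))
    ax=np.array(hc)-30*u
    print("axis px",proj(c,[[*ax,98]]).round(2))
    for th in (0,):
        pass
E
```

```text
top
[[ 46  30  13  21  26  21  28  49  44  27  23  23  25  31  48]
 [ 48  25  12  21  22  24  36  56  43  28  23  23  25  35  48]
 [ 46  24  16  20  22  20  38  58  43  27  23  22  32  41  48]
 [ 41  18  15  19  29  24  31  43  36  25  24  22  29  43  50]
 [ 37  20  24  56  84  57  33  34  36  33  27  21  28  45  48]
 [ 34  18  36  94 142 115  68  36  30  33  36  27  29  47  49]
 [ 28  17  30  67 124 148 125  74  31  29  38  35  32  45  47]
 [ 26  24  17  23  66 114 146 114  56  27  33  35  36  46  47]
 [ 29  30  26  14  17  54 101  98  56  25  30  40  43  46  46]
 [ 27  32  34  23  12  17  39  51  36  28  31  38  44  50  48]
 [ 26  37  32  29  19  20  17  14  20  21  29  34  42  48  44]
 [ 23  36  40  33  27  24  21  13  11  15  24  33  46  48  43]
 [ 17  29  39  36  35  31  23  26  25  24  22  34  44  48  47]
 [ 11  20  30  40  42  37  33  34  38  33  25  32  46  45  50]
 [ 15  14  17  22  30  32  34  35  34  30  29  37  47  46  54]
 [ 34  32  26  22  17  19  21  20  19  16  29  41  47  46  61]]
axis px [[310.56 179.71]]
scene
[[163 163 165 164 164 166 166 163 164 162 156 154 158 163 166 165 166]
 [165 164 164 164 166 162 165 167 166 164 160 157 154 157 163 165 167]
 [165 164 165 166 165 166 166 160 158 156 153 149 141 140 154 163 164]
 [163 163 161 159 160 158 149 129 123 125 123 117 114 124 149 158 162]
 [165 161 146 122 111 104  91  82 108 139 140 124 103 113 140 152 156]
 [162 150 112  71  54  48  40  43  76 100 100  84  70  86 123 145 150]
 [163 145  95  45  26  30  29  30  39  43  42  34  33  71 118 147 147]
 [164 145  94  44  24  24  29  28  28  21  25  23  29  69 123 154 153]
 [165 146  95  43  23  23  25  21  25  18  20  20  31  73 125 157 155]
 [160 137  83  38  24  23  26  23  27  25  26  20  32  70 122 158 160]]
axis px [[232.49 234.95]]
```

```bash
python3 - <<'E'
from meas import *
c=pickle.load(open("top12.pkl","rb"));I=c["pixels"].astype(float)
x0,y0,x1,y1=304,175,313,183
m=(I[y0:y1,x0:x1].min(2)-50).clip(0)
yy,xx=np.mgrid[y0:y1,x0:x1];P=toplane(c,np.c_[xx.ravel(),yy.ravel()],98)[:,:2];w=m.ravel()
cen=(P*w[:,None]).sum(0)/w.sum();C=((P-cen)*w[:,None]).T@(P-cen)/w.sum();e,V=np.linalg.eigh(C);d=V[:,1]
ax=np.array([574.28,-186.47])-30*np.array([np.cos(np.radians(-8.75)),np.sin(np.radians(-8.75))])
print(cen,"axis",ax,"ang of (cen-axis)",np.degrees(np.arctan2(*(cen-ax)[::-1])),"dist",np.linalg.norm(cen-ax),"stripe ang",np.degrees(np.arctan2(d[1],d[0])),np.sqrt(e))
E
```

```text
[ 550.08541301 -173.45788823] axis [ 544.62915469 -181.90629841] ang of (cen-axis) 57.14430954000874 dist 10.057156135120325 stripe ang 50.10949408687802 [2.43864682 5.33060647]
```

```bash
python3 - <<'E'
from meas import *
from plan import *
c=pickle.load(open("scene6.pkl","rb"))
y=np.radians(16.8);u=np.array([np.cos(y),np.sin(y)]);v=np.array([-u[1],u[0]])
b=np.array([587.06,183.98])+9.8*u
for d in(-22,-27): print([proj(c,[[*(b+d*v),z]]).round(1).tolist() for z in(20,25,30,35,40)])
crop(c,295,170,30,40,15,"pics/7.png")
plan([613.1,12.2,132],171.25,[543.9,-180.7,132],52)
E
```

```text
[[[307.0, 197.9]], [[307.2, 196.9]], [[307.3, 195.9]], [[307.4, 194.9]], [[307.6, 193.8]]]
[[[306.7, 198.8]], [[306.8, 197.8]], [[306.9, 196.8]], [[307.1, 195.8]], [[307.2, 194.8]]]
dp [0.1953, -1.0059, 0.0] twist 1.325 rows>= 13.9
```

View pics/7.png

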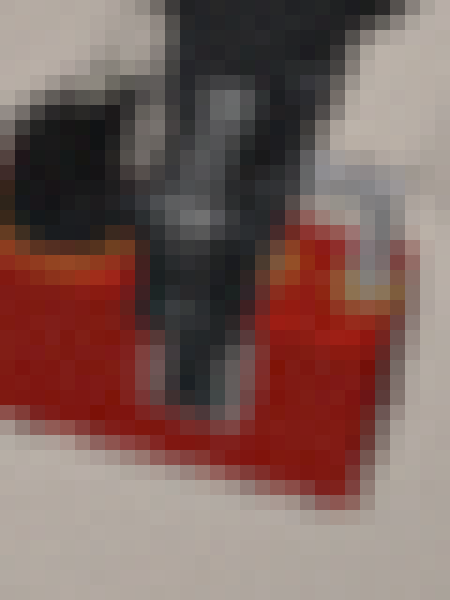

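Emit:
drive_tool(gripper=[0.5,0.5,0.5,0.5,0.5,0.5,0.5,0.5,0.5,0.5,0.5,0.5], dp=[[0.04,-0.2,0],[0.08,-0.4,0],[0.12,-0.6,0],[0.16,-0.8,0],[0.195,-1,0],[0.195,-1,0],[0.195,-1,0],[0.195,-1,0],[0.195,-1,0],[0.195,-1,0],[0.195,-1,0],[0.195,-1,0]], twist=[1,1,1,1,1,1,1,1,1,1,1,1])

```text
time_s: 12.9
eef_pos: [544.1, -182.2, 132.5]
ee_rot: [-0.0, 0.76, 0.65, -0.0]
force: [0.0, 0.4, 0.5]
grip_width: 0.504
```

```bash
python3 -c "
from plan import *
now();plan([613.1,12.2,132],171.25,[543.9,-180.7,132],52)
plan([543.7,-179.5,132],81.25,[543.9,-180.7,65],52)"
```

```text
t 12.90 pos [ 544.12 -182.22  132.47] yaw 81.08 tilt [-0.0007  0.0003] F [0.04 0.43 0.47] T [0.02 0.06 0.03] grip 0.504 j [-0.53  0.47  1.44 -0.    1.23 -0.37]
dp [0.1953, -1.0059, 0.0] twist 1.325 rows>= 13.9
dp [-0.0058, 0.0019, 0.335] twist 0.325 rows>= 3.4
```

Emit:
drive_tool(gripper=[0.5,0.5,0.5,0.5,0.5,0.5], dp=[[0.007,0.002,0.1],[0.007,0.002,0.2],[0.007,0.002,0.28],[0.007,0.002,0.31],[0.007,0.002,0.31],[0.007,0.002,0.31]], twist=[0.09,0.18,0.27,0.32,0.32,0.32])

```text
time_s: 13.5
eef_pos: [545.3, -180.3, 71.1]
ee_rot: [0.0, 0.897, 0.443, 0.0]
force: [0.3, -0.3, 0.7]
grip_width: 0.499
```

```bash
python3 look.py 13 210 200 285 145
```

```text
t 13.50 pos [ 545.29 -180.29   71.1 ] yaw 52.58 tilt [ 0.0002 -0.0001] F [ 0.29 -0.32  0.73] T [-0.01  0.04 -0.04] grip 0.499 j [-0.52  0.54  1.5  -0.    1.1   0.13]
```

View pics/l13.png

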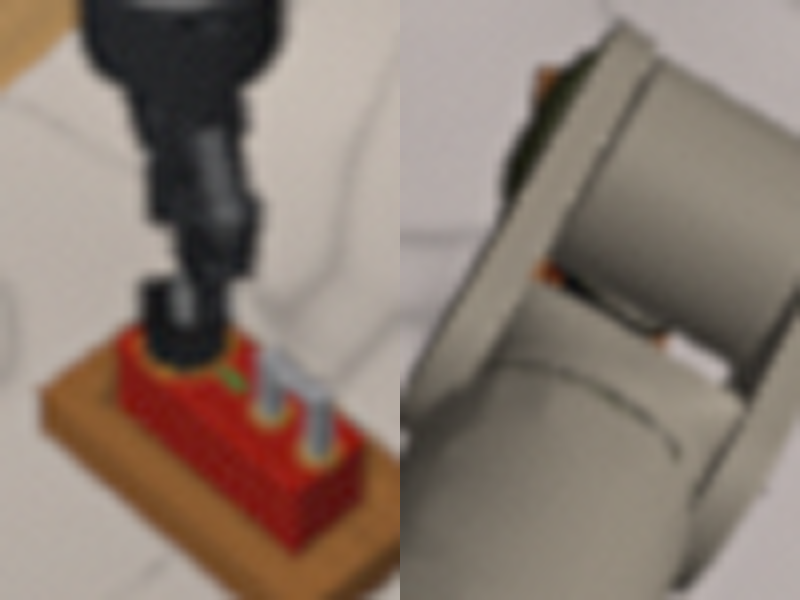

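Emit:
drive_tool(gripper=[0.5,0.5,0.5,0.5,0.5], dp=[[-0.006,-0.0045,0.04],[-0.006,-0.0045,0.08],[-0.006,-0.0045,0.12],[-0.006,-0.0045,0.155],[-0.006,-0.0045,0.155]], twist=[0,0,0,0,0])

```text
time_s: 14.1
eef_pos: [543.4, -179.7, 38.6]
ee_rot: [-0.001, 0.897, 0.442, -0.001]
force: [-0.9, 0.1, -0.4]
grip_width: 0.5
```

```bash
python3 look.py 14 210 200 285 145
```

```text
t 14.10 pos [ 543.36 -179.72   38.59] yaw 52.44 tilt [-0.0019  0.0011] F [-0.87  0.1  -0.4 ] T [0.02 0.01 0.02] grip 0.500 j [-0.52  0.58  1.53  0.    1.03  0.13]
```

View pics/l14.png

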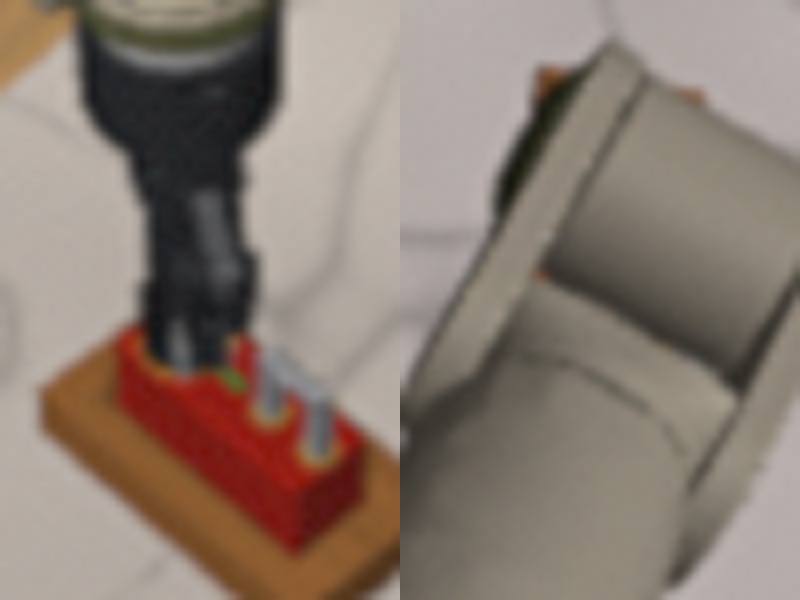

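Emit:
drive_tool(gripper=[0.3,0.2,0.1,0.05,0.05,0.05], dp=[[0,0,0],[0,0,0],[0,0,0],[0,0,0],[0,0,0],[0,0,0]], twist=[0,0,0,0,0,0], newtons=25)

```text
time_s: 14.8
eef_pos: [544.0, -180.2, 40.2]
ee_rot: [0.0, 0.897, 0.442, 0.0]
force: [-1.2, 0.2, 3.5]
grip_width: 0.131
```

```bash
python3 -c "
from plan import *
now()"
```

```text
t 14.80 pos [ 543.99 -180.2    40.18] yaw 52.43 tilt [ 0.0002 -0.0003] F [-1.23  0.23  3.46] T [-0.03  0.39 -0.02] grip 0.131 j [-0.52  0.58  1.53 -0.    1.03  0.13]
```

Emit:
drive_tool(gripper=[0.05,0.05,0.05,0.05,0.05,0.05,0.05,0.05,0.05,0.05], dp=[[0,0,0],[0,0,0],[0,0,0],[0,0,0],[0,0,0],[0,0,0],[0,0,0],[0,0,0],[0,0,0],[0,0,0]], twist=[0.05,0.1,0.15,0.2,0.25,0.3,0.35,0.4,0.45,0.5])

```text
time_s: 15.8
eef_pos: [544.4, -180.7, 40.2]
ee_rot: [0.001, 0.998, 0.063, 0.001]
force: [1.5, -2.4, 3.1]
grip_width: 0.132
```

```bash
python3 look.py 15 210 200 285 145
```

```text
t 15.80 pos [ 544.41 -180.68   40.22] yaw 7.24 tilt [ 0.0013 -0.0013] F [ 1.53 -2.41  3.09] T [-0.5  -0.02  0.09] grip 0.132 j [-0.52  0.58  1.53 -0.    1.03  0.92]
```

View pics/l15.png

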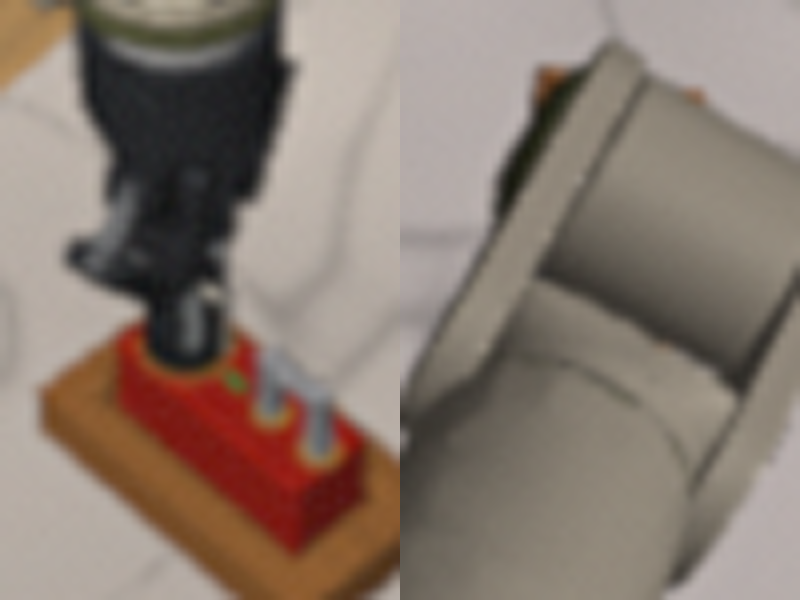

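Emit:
drive_tool(gripper=[0.05,0.05,0.05,0.05,0.05,0.05], dp=[[0,0,0],[0,0,0],[0,0,0],[0,0,0],[0,0,0],[0,0,0]], twist=[0.03,0.06,0.09,0.12,0.14,0.14])

```text
time_s: 16.5
eef_pos: [544.4, -180.6, 40.2]
ee_rot: [0.001, 0.999, -0.044, 0.001]
force: [0.6, -3.3, 2.7]
grip_width: 0.139
```

```bash
python3 look.py 16 210 200 285 145
```

```text
t 16.50 pos [ 544.37 -180.65   40.23] yaw -5.08 tilt [ 0.0012 -0.0012] F [ 0.62 -3.26  2.69] T [-0.72 -0.03 -0.05] grip 0.139 j [-0.52  0.58  1.53 -0.    1.03  1.14]
```

View pics/l16.png

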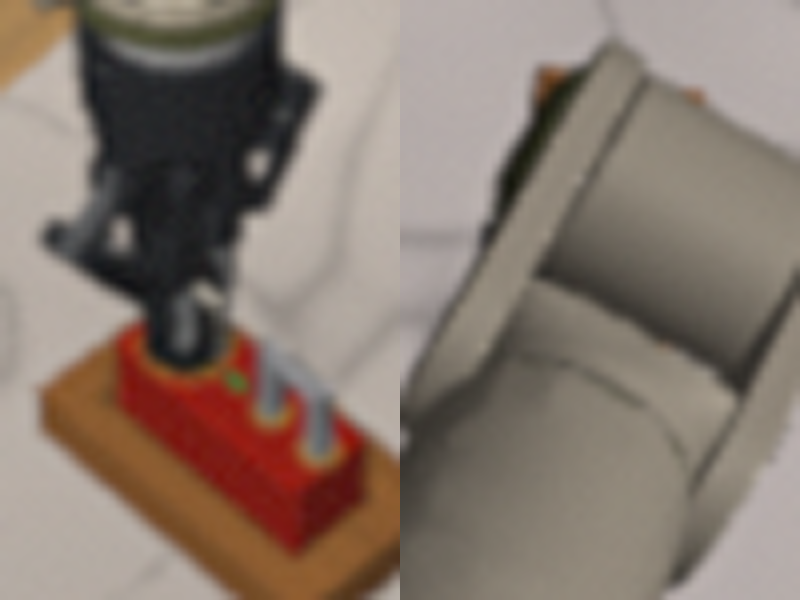

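Emit:
drive_tool(gripper=[0.05,0.05,0.05], dp=[[0,0,0],[0,0,0],[0,0,0]], twist=[0.015,0.03,0.03])

```text
time_s: 16.9
eef_pos: [544.3, -180.4, 40.2]
ee_rot: [0.0, 0.998, -0.069, 0.001]
force: [1.9, -5.2, 5.5]
grip_width: 0.133
```

```bash
python3 look.py 17 210 200 285 145; python3 - <<'E'
from h import *
for k in (15,16,17):
    c=pickle.load(open(f"scene{k}.pkl","rb"));print(k,c["pixels"][238:258,243:250,1].tolist()[0:20:1] if 0 else c["pixels"][236:260,247,1].tolist(), c["pixels"][236:260,243,1].tolist())
E
```

```text
t 16.90 pos [ 544.32 -180.41   40.21] yaw -7.91 tilt [ 0.001  -0.0008] F [ 1.88 -5.16  5.48] T [-0.91 -0.28 -0.07] grip 0.133 j [-0.52  0.58  1.53 -0.    1.03  1.18]
15 [151, 149, 147, 148, 151, 153, 153, 157, 155, 142, 135, 135, 132, 106, 71, 60, 57, 58, 69, 86, 90, 72, 45, 29] [159, 148, 146, 150, 155, 160, 158, 142, 138, 129, 116, 109, 103, 106, 108, 115, 114, 80, 41, 28, 27, 29, 29, 29]
16 [153, 147, 148, 149, 152, 153, 154, 153, 145, 137, 140, 138, 117, 89, 68, 63, 57, 57, 69, 86, 90, 72, 46, 32] [158, 148, 145, 150, 156, 158, 145, 132, 126, 118, 111, 105, 105, 105, 110, 115, 115, 80, 43, 26, 27, 28, 28, 30]
17 [151, 148, 148, 149, 151, 153, 156, 156, 146, 138, 138, 122, 88, 59, 58, 61, 59, 58, 71, 87, 91, 79, 49, 31] [159, 149, 147, 149, 155, 154, 144, 134, 123, 113, 107, 104, 105, 106, 109, 115, 118, 82, 43, 27, 29, 30, 27, 29]
```

View pics/l17.png

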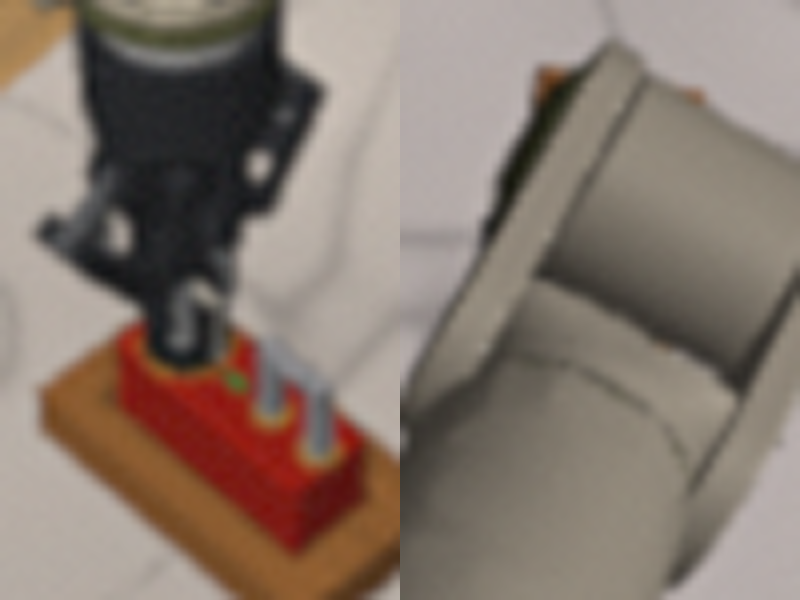

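Emit:
drive_tool(gripper=[0.05,0.05], dp=[[0,0,0],[0,0,0]], twist=[0.004,0.004])

```text
time_s: 17.2
eef_pos: [544.3, -180.4, 40.2]
ee_rot: [0.0, 0.997, -0.072, 0.001]
force: [1.6, -5.1, 4.8]
grip_width: 0.135
```

```bash
python3 look.py 18 210 200 285 145; python3 - <<'E'
from h import *
for k in (15,17,18):
    c=pickle.load(open(f"scene{k}.pkl","rb"));
    I=c["pixels"][...,1].astype(float)
    print(k,[I[236:256,x].round().astype(int).tolist() for x in(245,247,249)])
c=pickle.load(open("scene18.pkl","rb"));a=np.radians(-8.75);u=np.array([np.cos(a),np.sin(a)]);h=np.array([572.15,-183.98])
for z in(92,99): print(z,proj(c,[[*(h+x*u),z+dz] for x in(31,) for dz in(-4,4)]).round(2).tolist())
E
```

```text
t 17.20 pos [ 544.3  -180.39   40.21] yaw -8.22 tilt [ 0.001  -0.0008] F [ 1.56 -5.08  4.78] T [-0.92 -0.29 -0.01] grip 0.135 j [-0.52  0.58  1.53 -0.    1.03  1.19]
15 [[158, 150, 142, 141, 144, 149, 151, 142, 134, 136, 141, 135, 104, 77, 81, 100, 102, 68, 31, 30], [151, 149, 147, 148, 151, 153, 153, 157, 155, 142, 135, 135, 132, 106, 71, 60, 57, 58, 69, 86], [151, 157, 161, 161, 162, 161, 161, 162, 162, 164, 158, 142, 142, 140, 116, 103, 105, 107, 108, 111]]
17 [[161, 151, 143, 142, 145, 147, 140, 136, 136, 135, 124, 94, 73, 69, 82, 99, 103, 67, 33, 26], [151, 148, 148, 149, 151, 153, 156, 156, 146, 138, 138, 122, 88, 59, 58, 61, 59, 58, 71, 87], [153, 157, 161, 162, 161, 162, 163, 162, 158, 149, 141, 138, 133, 113, 104, 103, 106, 107, 109, 110]]
18 [[160, 150, 142, 141, 145, 147, 144, 138, 136, 134, 123, 95, 71, 69, 81, 102, 102, 67, 34, 25], [153, 147, 148, 149, 152, 154, 154, 153, 141, 138, 138, 121, 88, 62, 57, 63, 58, 57, 68, 87], [152, 157, 160, 162, 162, 163, 164, 161, 160, 148, 142, 137, 132, 113, 103, 106, 107, 106, 108, 111]]
92 [[246.35, 248.32], [246.35, 246.64]]
99 [[246.35, 246.85], [246.35, 245.15]]
```

Emit:
drive_tool(gripper=[0.4,0.5,0.5,0.5,0.5,0.5,0.5], dp=[[0,0,0],[0,0,0],[0,0,0],[0,0,-0.05],[0,0,-0.15],[0,0,-0.25],[0,0,-0.25]], twist=[0,0,0,0,0,0,0])

```text
time_s: 18.0
eef_pos: [545.2, -180.6, 92.9]
ee_rot: [0.001, 0.997, -0.072, 0.002]
force: [0.7, 0.5, 0.6]
grip_width: 0.497
```

```bash
python3 look.py 19 210 200 285 145;python3 -c "
from plan import *
s=ctrl.sense();plan(s['eef_pos'],-8.2,[604.1,-190.0,90],-8.75)"
```

```text
t 18.00 pos [ 545.23 -180.62   92.87] yaw -8.22 tilt [ 0.0043 -0.0024] F [0.71 0.53 0.65] T [-0.05  0.01  0.05] grip 0.497 j [-0.52  0.51  1.49  0.    1.14  1.19]
dp [0.3054, 0.0069, -0.0007] twist 0.0061 rows>= 1.2
```

View pics/l19.png

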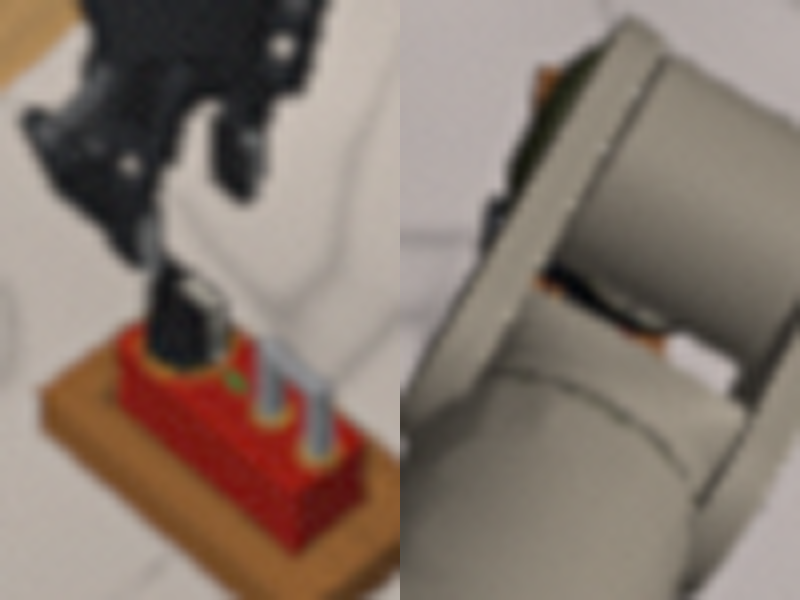

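Emit:
drive_tool(gripper=[0.5,0.5,0.5,0.5,0.5], dp=[[0.1,0.003,0],[0.2,0.005,0],[0.302,0.007,0],[0.302,0.007,0],[0.302,0.007,0]], twist=[0.006,0.006,0.006,0.006,0.006])

```text
time_s: 18.6
eef_pos: [602.7, -189.7, 88.5]
ee_rot: [-0.0, 0.997, -0.076, -0.001]
force: [-0.6, -0.4, -0.5]
grip_width: 0.499
```

```bash
python3 look.py 20 210 200 285 145
```

```text
t 18.60 pos [ 602.73 -189.69   88.55] yaw -8.76 tilt [-0.0022  0.0012] F [-0.58 -0.35 -0.47] T [ 0.03  0.02 -0.01] grip 0.499 j [-0.49  0.64  1.28 -0.    1.22  1.23]
```

View pics/l20.png

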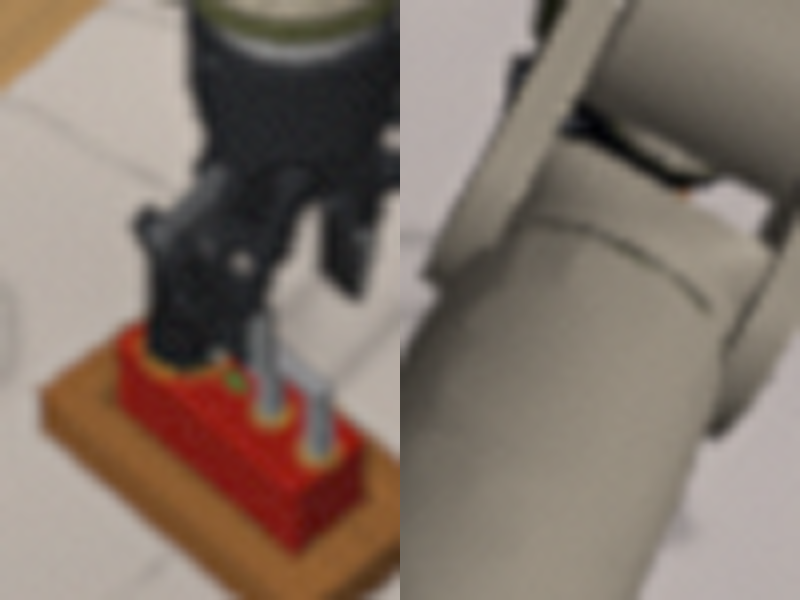

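Emit:
drive_tool(gripper=[0.5,0.5,0.5,0.5,0.5,0.5], dp=[[0,0,0.05],[0,0,0.1],[0,0,0.15],[0,0,0.2],[0,0,0.22],[0,0,0.22]], twist=[0,0,0,0,0,0])

```text
time_s: 19.3
eef_pos: [603.2, -190.0, 45.0]
ee_rot: [-0.0, 0.997, -0.076, -0.001]
force: [0.3, -0.5, -0.6]
grip_width: 0.501
```

```bash
python3 look.py 21 210 200 285 145
```

```text
t 19.30 pos [ 603.17 -189.96   45.02] yaw -8.77 tilt [-0.0012  0.0006] F [ 0.25 -0.54 -0.58] T [ 0.03  0.04 -0.01] grip 0.501 j [-0.49  0.69  1.32 -0.    1.13  1.23]
```

View pics/l21.png

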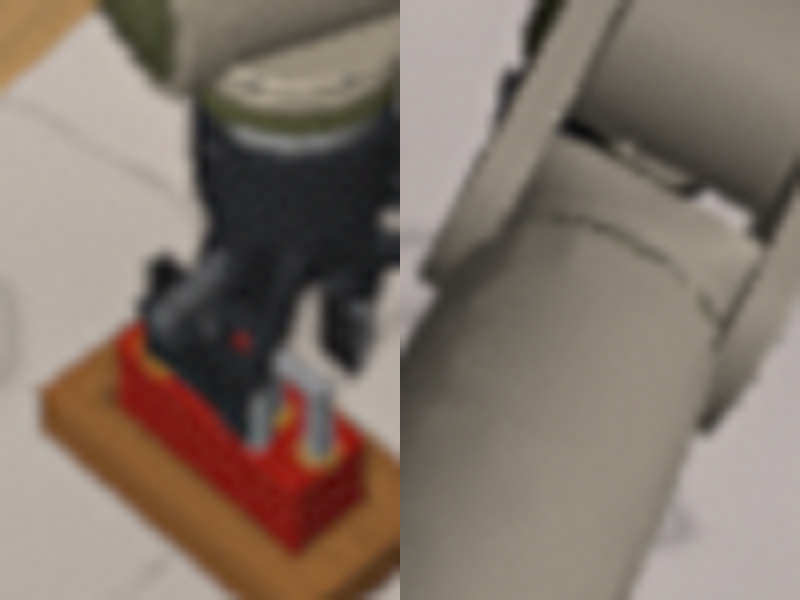

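Emit:
drive_tool(gripper=[0.3,0.15,0,0,0,0,0,0], dp=[[0,0,0],[0,0,0],[0,0,0],[0,0,0],[0,0,0],[0,0,0],[0,0,0],[0,0,0]], twist=[0,0,0,0,0,0,0,0], newtons=80)

```text
time_s: 20.2
eef_pos: [603.6, -190.1, 46.0]
ee_rot: [0.0, 0.997, -0.076, 0.0]
force: [0.2, -0.2, 0.6]
grip_width: 0.072
```

```bash
python3 look.py 22 210 200 285 145
```

```text
t 20.20 pos [ 603.64 -190.12   45.97] yaw -8.77 tilt [ 0.0003 -0.0001] F [ 0.17 -0.22  0.61] T [ 0.06 -0.17 -0.03] grip 0.072 j [-0.49  0.69  1.32  0.    1.13  1.23]
```

View pics/l22.png

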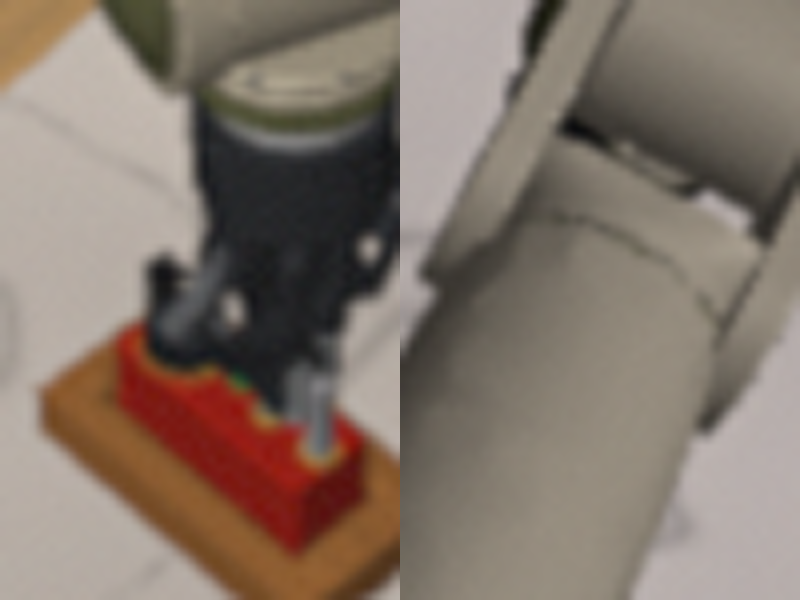

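Emit:
drive_tool(gripper=[0,0,0,0,0,0,0,0], dp=[[0,0,-0.015],[0,0,-0.03],[0,0,-0.045],[0,0,-0.06],[0,0,-0.07],[0,0,-0.075],[0,0,-0.075],[0,0,-0.075]], twist=[0,0,0,0,0,0,0,0])

```text
time_s: 21.1
eef_pos: [603.5, -190.1, 60.8]
ee_rot: [-0.0, 0.997, -0.076, 0.0]
force: [1.8, -0.4, -1.9]
grip_width: 0.069
```

```bash
python3 look.py 23 210 200 285 145
```

```text
t 21.10 pos [ 603.55 -190.06   60.84] yaw -8.77 tilt [0. 0.] F [ 1.79 -0.4  -1.86] T [ 0.01 -0.42 -0.01] grip 0.069 j [-0.49  0.67  1.31  0.    1.16  1.23]
```

View pics/l23.png

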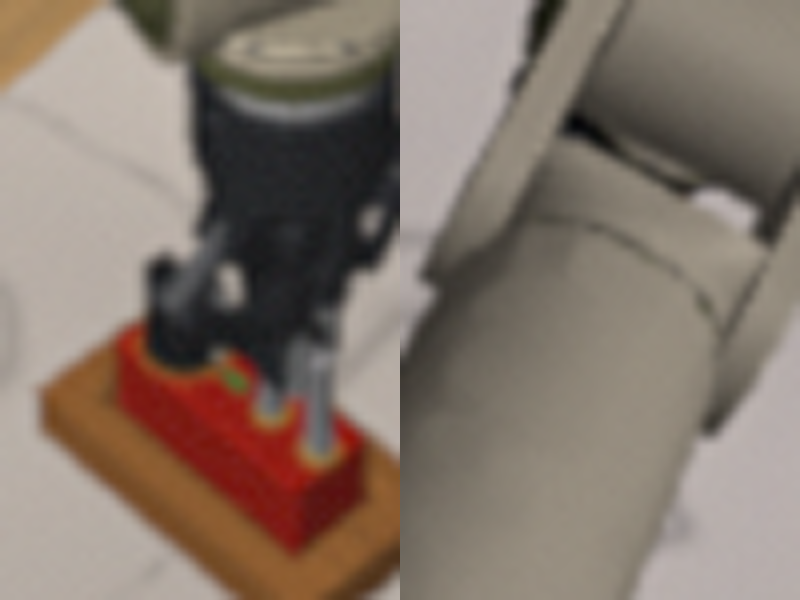

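Emit:
drive_tool(gripper=[0,0,0,0,0,0,0,0], dp=[[0,0,-0.02],[0,0,-0.04],[0,0,-0.06],[0,0,-0.08],[0,0,-0.1],[0,0,-0.12],[0,0,-0.14],[0,0,-0.14]], twist=[0,0,0,0,0,0,0,0], newtons=100)

```text
time_s: 22.0
eef_pos: [603.8, -190.2, 89.6]
ee_rot: [0.0, 0.997, -0.076, 0.001]
force: [0.5, 0.1, -6.9]
grip_width: 0.068
```

```bash
python3 look.py 24 210 190 285 145
```

```text
t 22.00 pos [ 603.82 -190.25   89.61] yaw -8.77 tilt [ 0.001  -0.0005] F [ 0.5   0.07 -6.86] T [-0.01 -0.15 -0.01] grip 0.068 j [-0.49  0.64  1.28 -0.    1.22  1.23]
```

View pics/l24.png

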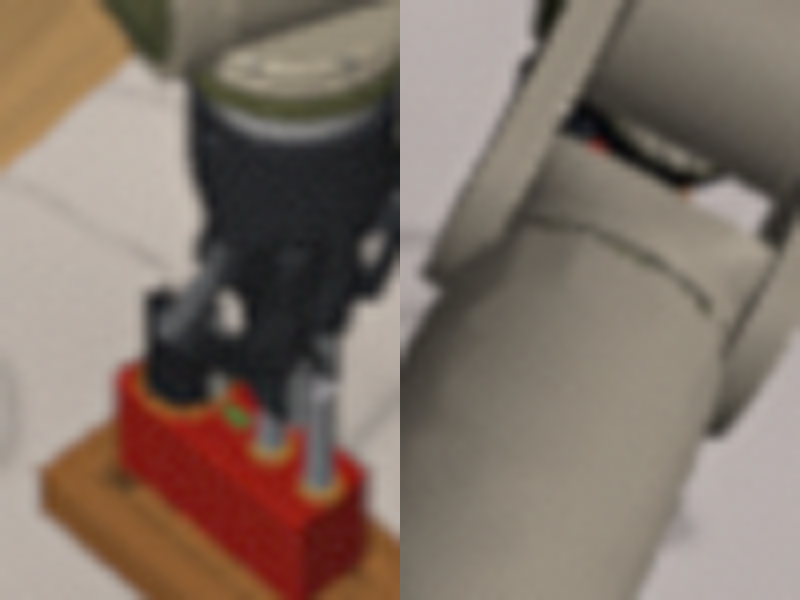

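The lock hangs level from its shackle, so I'll raise it clear.

Emit:
drive_tool(gripper=[0,0,0,0,0,0,0,0,0,0,0,0], dp=[[0,0,-0.05],[0,0,-0.12],[0,0,-0.2],[0,0,-0.3],[0,0,-0.4],[0,0,-0.5],[0,0,-0.58],[0,0,-0.63],[0,0,-0.65],[0,0,-0.65],[0,0,-0.65],[0,0,-0.65]], twist=[0,0,0,0,0,0,0,0,0,0,0,0])

```text
time_s: 23.3
eef_pos: [603.3, -190.0, 218.0]
ee_rot: [-0.0, 0.997, -0.076, -0.001]
force: [0.4, 0.0, -5.2]
grip_width: 0.068
```

```bash
python3 look.py 25 200 130 285 145 64 96 6; python3 - <<'E'
from h import *
c=pickle.load(open("scene25.pkl","rb"));cv2.imwrite("pics/s25.png",cv2.resize(c["pixels"][:,:,::-1],(768,576)))
E
```

```text
t 23.30 pos [ 603.27 -189.98  218.03] yaw -8.77 tilt [-0.0014  0.0007] F [ 0.43  0.04 -5.2 ] T [-0.04 -0.1  -0.01] grip 0.068 j [-0.49  0.55  1.1  -0.    1.5   1.23]
```

View pics/l25.png

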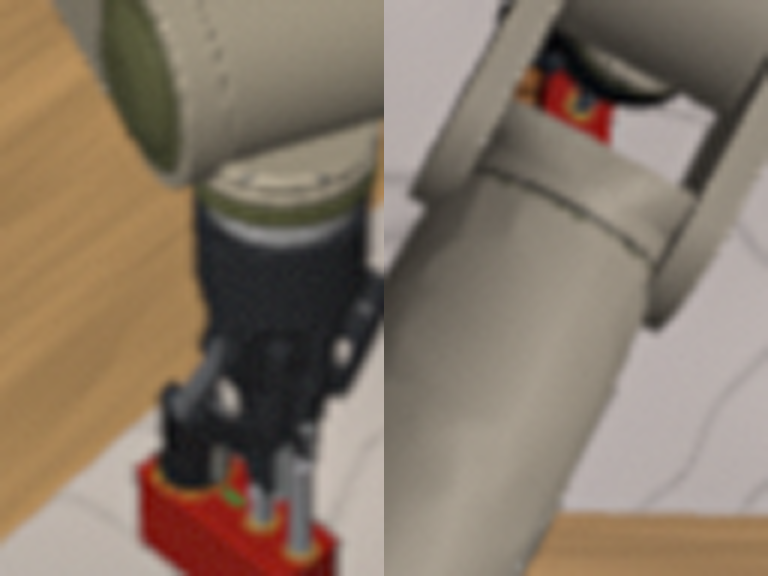

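View pics/s25.png

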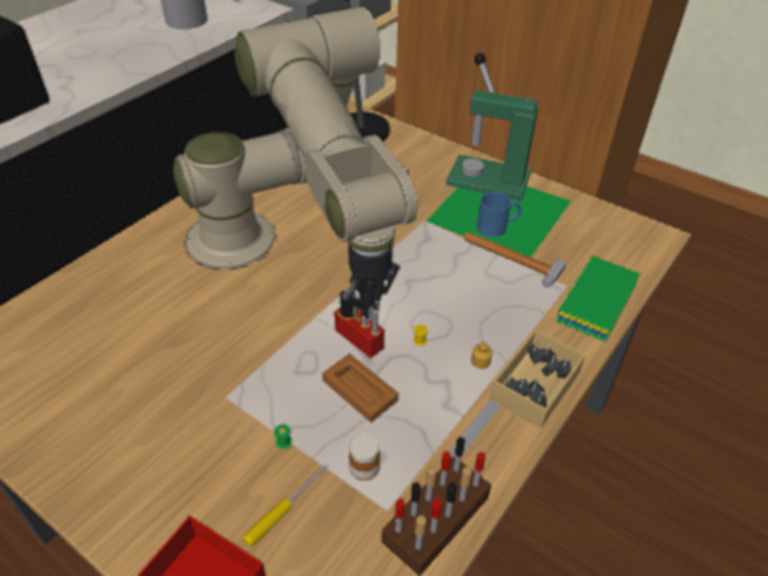

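Emit:
drive_tool(gripper=[0,0,0,0,0,0], dp=[[0,0,0],[0,0,0],[0,0,0],[0,0,0],[0,0,0],[0,0,0]], twist=[0,0,0,0,0,0])

```text
time_s: 24.0
eef_pos: [603.5, -190.1, 218.9]
ee_rot: [0.0, 0.997, -0.076, 0.0]
force: [0.2, 0.9, -5.0]
grip_width: 0.065
```

```bash
python3 -c "
from plan import *
from rig import job
s=now();print(abs(s['dq']).max());print(job.finish_job());"
```

```text
t 24.00 pos [ 603.55 -190.1   218.9 ] yaw -8.77 tilt [ 0.0001 -0.    ] F [ 0.25  0.95 -5.01] T [-0.02 -0.07 -0.01] grip 0.065 j [-0.49  0.55  1.09  0.    1.5   1.23]
0.00139092952912287
the job is handed in; nothing more can be done
None
```

I did every step of the task and handed the job in at 24 s, but the hand-in gives no verdict.

- **Seating:** I plugged the small red lock into the holder pocket. It slid in with no contact until a 16 N floor contact at the expected depth.
- **Dial and shackle:** I turned the dial about 61° clockwise to the mark. The scene camera showed the shackle rise about 6–7 mm and stay there. I then gripped its bar and pulled it 15 mm further up against about 2 N.
- **Final hold:** I lifted the lock out by the open shackle. The last checks showed about 5 N hanging and an almost still arm. The underside was about 16 cm above the bench, worked out from the tool's height, and the lock looked upright in the last picture. The other objects looked untouched in that picture.

Two things disagreed:
- **Fingertip height:** in the pictures the closed fingertips sat about 36 mm above the reported tool point. I set the grip heights from the pictures instead, and the seating contact came where that predicted.
- **Camera offset:** the two cameras differed by about 3 mm on absolute positions. They agreed to under 1 mm on the lock-to-holder distance.

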